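# Click the reagent cap shut and feed the calibration card

## Robot

A 7-joint arm with a two-finger parallel gripper is mounted at the origin on a cart in front of the work surface, level with it; the furniture and walls round the work are solid. World frame = base frame: x ahead of the robot, y to its left, z up, the work surface at z = 0. Lengths are in m, angles in degrees, forces in N, time in s.
With the tool pointing down it reaches from about 0.425 to 0.875 m from the base axis. Payload 4.7 kg.
Tool frame: the origin (TCP) lies on the centre line of the jaws, within the pads' length; the fingertips stand 11 mm ahead of it and the grasp point (between the pads) lies 8 mm behind it (finger_overhang is the x of the fingertips in the tool frame, in m); x points along the fingers, z is the direction in which the jaws open and shut, and the axes are right-handed (so a half turn about x gives the same grasp; the last joint's range is limited). The gripper opens to 87 mm and grips with 3 to 60 N. Pads are 19 mm wide; open, the fingers measure 117 mm over their backs; the gripper's body (75 mm by 190 mm) begins 51 mm behind the grasp point.
Start: joints at [-75.166, 18.392, -4.016, 83.108, 1.295, 78.541, -3.26], TCP at [0.158, 0.631, 0.234] pointing down, gripper open.
Joint ranges: [-163.93, 163.93], [-17.29, 119.83], [-79.2, 71.16], [3.27, 140.29], [-89.18, 269.18], [5.43, 117.66], [-154.24, 154.24]. Speed limits (degrees/s): [147.25, 147.25, 180, 180, 180, 180, 180].

## Interface

Orientations are given as [roll, pitch, yaw] about the fixed x, y, z axes, in that order (R = Rz(yaw) Ry(pitch) Rx(roll)).
In Python, from cell import get_obs, read_camera, sign_off, cut_out, finger_overhang gives the robot as it stands.
- The arm moves only by the tool servo_tool, never from a script. Its argument "rows" is one flat list of numbers, 5 for each row, row after row: the shift along the world's x, y, z in mm, then the turn about the world's z in degrees, then the closure, from 0 (fully open) to 1 (shut). A call has 1 to 10 rows; each row is the pose to reach, as a shift and turn from the pose commanded when the call began; what a row does not reach only later rows make up. A row lasts 1/12 s, in which the tool goes at most 41.7 mm and 7.16 degrees, less where a joint would pass 70% of its speed; a pose out of reach is approached as far as the arm can. A call with a gripper value outside its range is refused whole. The fingers move at their own pace and stop on an object; "force" is the grip in N (left out, the last holds). Time passes only in rows, so rows that repeat a pose let the fingers close. It gives the time, the measured TCP pose, the force and the opening at its end, in the units of the state.
- get_obs(): the state, without advancing time (a new reading comes with each control period).
- read_camera(name): name is "scene" or "side" or "wrist"; returns a dict with "frame" (480x640x3 uint8, blue, green, red), "range_z" (480x640 float32, m along the optical axis (not along the pixel's ray), 0 where there is no reading), "intrinsics" (3x3 intrinsics, pixels), "cam_to_world" (4x4, takes a point from camera to world coordinates); the wrist camera has in their place "tool_from_camera" (4x4, takes a point from camera to tool coordinates, whose origin is the TCP and whose axes are the tool frame's). Camera axes: x right, y down, z forward; pixel columns grow to the right and rows downward; lengths in m; the calibration is good to about 2 mm. A picture is of the moment at which its call begins: read the wrist's pose just before it.
- sign_off(): hands the job in, once; it reports no verdict.
Trained networks look in a picture, given as the dict that the camera call returned (one of the last four; its "shot" number tells which), for a name from the list of things; names that differ only in an ending like _2 or _b are one class to them, and where a whole thing is asked for, a point or a joint stands for the part that bears it (a point fixed in the world has none). Each returns a list of dicts, best first, with "score" (0 to 1); they miss things now and then, are a little off and sometimes report something else, mostly with a low value. They report only what shows in the picture. A call takes as long as a camera call.
- cut_out(name, picture): "pixels" (480x640 bool, what is visible of it) and "extent" ([centre column, centre row, width, height] in pixels, round what is visible of it).
The state is a dict: "time_s": time; "qpos": joint angles; "joint_velocities": joint speeds; "effort": joint torques, N m; "tool_pos": TCP position; "tool_rot": TCP orientation; "force": force on the tool from outside, world axes, zero at the start; "wrist_torque": the same for the moment, N m; "grip_width": finger opening in m.
Only numpy, scipy, OpenCV 4.12 (cv2) and the standard library are available. Lean on these libraries where they do the work, as an engineer would, in place of code of your own. Each camera call takes 0.05 s, during which the arm holds its last target.

## Task

Put the analyser's new reagent into service: turn the blue cap on its sloping front clockwise until it comes to its stop and the ratchet clicks and slips (one click is enough, never more than three), and slide the white calibration card flat along the worktop, contacts first, fully home into the slot of the low grey card reader. Do both in whichever order suits you, keep the card down on the worktop, and do not shift or knock over the other things standing about.

Things in the scene. Friction and masses are not known exactly. Their poses are not given: they have to be found in the camera images.
- analyser: white bench analyser fixed to the worktop, 135 x 140 mm and 120 mm high with a blue band at its foot; origin under its middle (the case spans x -75 to +60, y -70 to +70), its front is its -x side; the front upper part is a slope whose outward normal leans 35 degrees from vertical towards -x, and the cap stands on this slope with the same lean; nothing of the case rises above the plane of the slope
- cap_bar (a point): middle of the top of the cap's grip bar; z = the cap's axis, pointing out of the slope (35 degrees from vertical); x = along the bar. The blue cap is a disc 57 mm across with a straight bar on it, 50 mm long, 13 mm wide and 27 mm high above the disc; its hub centre lies on the axis. Pinch the bar across its width (y) with the fingers along the axis
- thread_ring (a joint): how far the grey threaded ring under the cap is screwed on, rad: it grows as the cap is turned clockwise seen from outside (along -z of cap_bar), starts between 0.3 and 1.6 and meets a hard stop at 2.4 (fully home). Drag about 0.12 N m; the cap carries it round through the ratchet
- cap (a joint): how far the cap has slipped clockwise on the ring through its ratchet, rad; 0 at the start. The ratchet has ten teeth a turn (0.63 rad apart): the ring being at its stop, the cap needs about 0.25 N m, slips past a tooth with a click at 0.31, 0.94 and 1.57 and would pass a fourth at 2.20. It stays where it is left and slips likewise (and clicks back) if forced anticlockwise against a held ring
- reader: low grey card reader fixed to the worktop, 80 mm long (x) by 96 mm wide (y) by 22 mm high; origin under its middle; its slot, 66 mm wide, 9 mm high and 50 mm deep, lies on the worktop and opens at the -x end (x = -40); two guides 8 mm high flare out to 85 mm wide and reach 18 mm in front of the mouth. It stands at the robot's left, its +x (into the slot) pointing 1.3 to 1.7 rad from world x (to the left)
- slot_mouth (a point): middle of the slot's mouth, 2 mm above the worktop; +x points into the slot
- slot_end (a point): middle of the slot's end wall, 50 mm inside the mouth, 2 mm above the worktop; +x points into the slot
- card: loose rigid white card, 100 x 60 x 4 mm, 30 g; origin under its middle; +x is its front end, with a blue band and five brass contacts; grey ribs at the rear end. Its underside is glossy (friction about 0.3 on the worktop) and its top grippy (about 1), so that it follows fingertips pressed on it with 5 to 20 N and drawn along or turned. It starts at the robot's right with its front pointing 0.6 to 2.4 rad from world x (roughly to the left)
- card_front (a point): middle of the card's front edge (x = +50 mm of the card)
- specimen_cup_a: bystander: specimen cup with red lid, 62 mm across, 72 mm high; origin under its middle
- specimen_cup_b: bystander: specimen cup with yellow lid, 62 mm across, 72 mm high; origin under its middle
- strip_vial_b: bystander: white vial with blue cap, 42 mm across, 104 mm high; origin under its middle
- gauze_roll: bystander: white gauze roll, 44 mm across, 68 mm high; origin under its middle
- lab_timer: bystander: flat timer with a red button, 58 x 66 x 17 mm; origin under its middle
- glucose_meter: bystander: hand-held meter, 93 (x) x 52 x 20 mm; origin under its middle
- lancet_box: bystander: small red and white carton, 55 (x) x 86 (y) x 48 mm; origin under its middle
- mini_centrifuge: white mini centrifuge with its lid standing open, fixed in the middle of the worktop; origin under its middle; its case spans x -82 to +97 and y -80 to +80 mm, corners rounded about 30 mm, and is 94 mm high, the lid at the back reaches 235 mm; a round knob (26 mm across, at y = -28) and a small switch (at y = +36) stick out of its front to x = -96, 32 to 58 mm above the worktop
- tube_rack: blue rack with capped sample tubes, fixed at the right; 58 (x) x 164 (y) mm, 62 mm high, tubes to about 100 mm; origin under its middle

How it is judged (in metres and radians):
At the end, for the whole second after the job is handed in: Ring at its stop (over 2.25 of 2.4 rad); cap slipped past one to three teeth (0.31 to 2.1 rad); card flat and at rest in the slot, contacts first, front edge within 8 mm of the slot's end and 12 mm of its middle line, square within 0.15 rad (value of joint thread_ring above 2.25 rad and value of joint cap between 0.31 and 2.1 rad and x of card_front in the frame of slot_end above -0.008 m and y of card_front in the frame of slot_end between -0.012 and 0.012 m and angle between the x axis of card and the x axis of reader, either way round below 0.15 rad and angle between card's own z axis and vertical below 0.08 rad and linear speed of card below 0.01 m/s); the robot touches nothing.
It fails at once if the cap is wrenched past a fourth click (value of joint cap above 2.1 rad).
It fails at once if the card is lifted off the worktop by more than 20 mm (height (world z) of card above 0.02 m).
It fails at once if a bystander is shifted by more than 25 mm or knocked over (distance of any of specimen_cup_a, specimen_cup_b, strip_vial_b, gauze_roll, lab_timer, glucose_meter, lancet_box from where it was at the start of the episode above 0.025 m or angle between any of specimen_cup_a, specimen_cup_b, strip_vial_b, gauze_roll, lab_timer, glucose_meter, lancet_box's own z axis and vertical above 0.5 rad).
It also fails if it takes over 72 s, if anything falls off the work surface, if the arm or the gripper's body presses on something with over 40 N, if the wrist force passes 120 N, or if a joint passes its speed limit or range.

## Working session

There is one attempt and no reset: what is moved stays moved. The work goes in short steps, Python scripts to look and compute and a tool call to move; the robot and the scene stay as the last step left them, time stands still between calls to the robot, and variables do not carry over. Pictures are saved under pics/ and viewed, and the job is handed in when it is done.

Besides the shell and the picture viewer there is one more tool, called after "Emit:" as name(argument=value, ...), one argument or row to a line, values as JSON. servo_tool: Moves the arm, as the interface text tells. Its arguments: {"type":"object","properties":{"rows":{"type":"array"},"force":{"type":"number"}},"required":["rows"]}

```bash
mkdir -p pics; cat > h.py <<'E'
import numpy as np, cv2
from cell import *
def save(n,c): cv2.imwrite(f'pics/{n}.png',c['frame'])
def T_tool(o):
    from scipy.spatial.transform import Rotation as R
    T=np.eye(4);T[:3,:3]=R.from_euler('xyz',o['tool_rot'],degrees=True).as_matrix();T[:3,3]=o['tool_pos'];return T
def cloud(c,m,T=None):
    T=c['cam_to_world'] if T is None else T
    m=m&(c['range_z']>0); v,u=np.nonzero(m); z=c['range_z'][v,u]; K=np.array(c['intrinsics'])
    p=np.stack([(u-K[0,2])/K[0,0]*z,(v-K[1,2])/K[1,1]*z,z,np.ones_like(z)])
    return (np.array(T)@p)[:3].T
def proj(c,P,T=None):
    T=np.array(c['cam_to_world']) if T is None else T
    P=np.atleast_2d(P);q=np.linalg.inv(T)@np.c_[P,np.ones(len(P))].T
    K=np.array(c['intrinsics']);q=K@q[:3];return (q[:2]/q[2]).T
E
python3 - <<'E'
from h import *
print(get_obs(), finger_overhang)
for n in ['scene','side','wrist']:
    o=get_obs();c=read_camera(n);save(n+'0',c)
    if n!='wrist':print(n,np.array(c['cam_to_world']).round(3).tolist())
    else: print(np.array(c['tool_from_camera']).round(3).tolist())
    for k in ['analyser','cap_bar','reader','card','specimen_cup_a','strip_vial_b','gauze_roll','lab_timer','glucose_meter','lancet_box','mini_centrifuge','tube_rack']:
        for d in cut_out(k,c)[:3]:
            if d['score']<.3: continue
            T=T_tool(o)@np.array(c['tool_from_camera']) if n=='wrist' else None
            P=cloud(c,d['pixels'],T)
            print(n,k,round(d['score'],2),np.round(d['extent']).tolist(),np.percentile(P,5,axis=0).round(3),np.percentile(P,95,axis=0).round(3)) if len(P) else None
E
```

```text
{'time_s': 0.0, 'qpos': array([-75.16584745,  18.4404579 ,  -4.01444466,  83.17397014,
         1.29480625,  78.54184919,  -3.26123958]), 'joint_velocities': array([ 0.04651787,  0.00343062,  0.01485637, -0.0573778 , -0.00625266,
        0.06679557, -0.01101658]), 'effort': array([ 9.40678115e-05, -4.91308486e+01, -4.03863313e-01, -3.12518513e+01,
       -6.39512180e-02,  4.43314039e-02,  1.90667220e-04]), 'tool_pos': array([0.15746837, 0.63008826, 0.23245367]), 'tool_rot': array([-176.95267132,   89.88879391, -100.97940439]), 'force': array([-0.1573403 ,  0.24287349, -0.55509908]), 'wrist_torque': array([ 0.00114405,  0.01655751, -0.03695068]), 'grip_width': 0.08687511873210987} 0.011
scene [[0.535, -0.446, 0.717, -0.437], [-0.845, -0.274, 0.46, -0.647], [-0.009, -0.852, -0.524, 0.84], [0.0, 0.0, 0.0, 1.0]]
scene analyser 0.58 [276.0, 230.0, 67.0, 62.0] [0.547 0.089 0.015] [0.666 0.216 0.12 ]
scene cap_bar 0.64 [269.0, 223.0, 18.0, 22.0] [0.557 0.132 0.091] [0.595 0.177 0.133]
scene reader 0.91 [239.0, 270.0, 46.0, 30.0] [0.415 0.142 0.002] [0.506 0.22  0.023]
scene card 0.75 [330.0
[... 1714 characters left out ...]
 43.0] [0.699 0.029 0.001] [0.736 0.065 0.103]
side gauze_roll 0.78 [400.0, 312.0, 22.0, 36.0] [0.343 0.149 0.005] [0.382 0.183 0.068]
side lab_timer 0.72 [393.0, 269.0, 26.0, 17.0] [ 0.337 -0.061  0.005] [ 0.388 -0.002  0.017]
side glucose_meter 0.6 [414.0, 349.0, 24.0, 37.0] [0.314 0.215 0.009] [0.361 0.294 0.02 ]
side lancet_box 0.94 [261.0, 231.0, 33.0, 30.0] [ 0.709 -0.178  0.004] [ 0.778 -0.097  0.048]
side tube_rack 0.68 [413.0, 348.0, 28.0, 35.0] [0.311 0.211 0.006] [0.361 0.294 0.02 ]
side tube_rack 0.55 [304.0, 216.0, 53.0, 25.0] [ 0.549 -0.28   0.003] [ 0.676 -0.22   0.064]
[[0.0, -0.305, 0.952, -0.15], [0.0, -0.952, -0.305, 0.084], [1.0, 0.001, -0.0, 0.001], [0.0, 0.0, 0.0, 1.0]]
```

```bash
python3 - <<'E'
import cv2
for n,(x0,y0,x1,y1) in {'scene':(140,170,460,400),'side':(200,180,480,380)}.items():
    a=cv2.imread(f'pics/{n}0.png')[y0:y1,x0:x1]; cv2.imwrite(f'pics/{n}0z.png',cv2.resize(a,None,fx=2.5,fy=2.5,interpolation=cv2.INTER_CUBIC))
E
```

```text
(no output)
```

View pics/scene0.png

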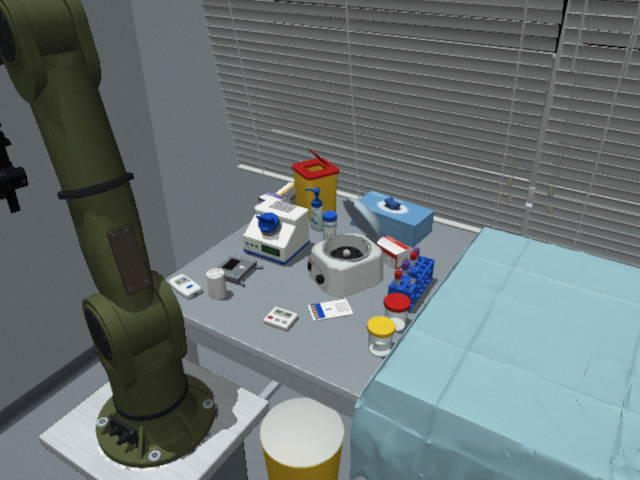

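View pics/wrist0.png

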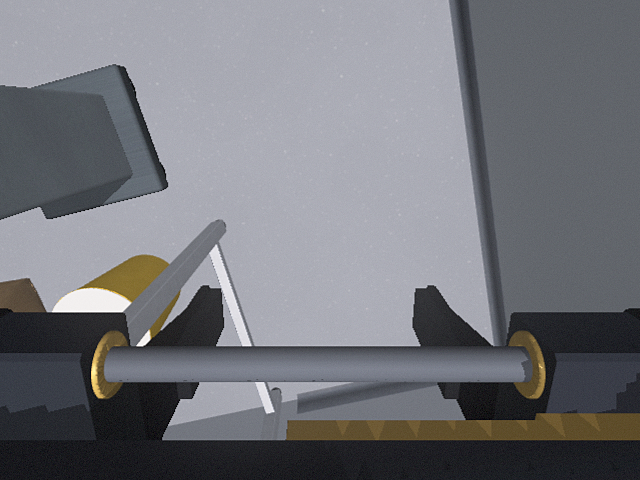

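View pics/scene0z.png

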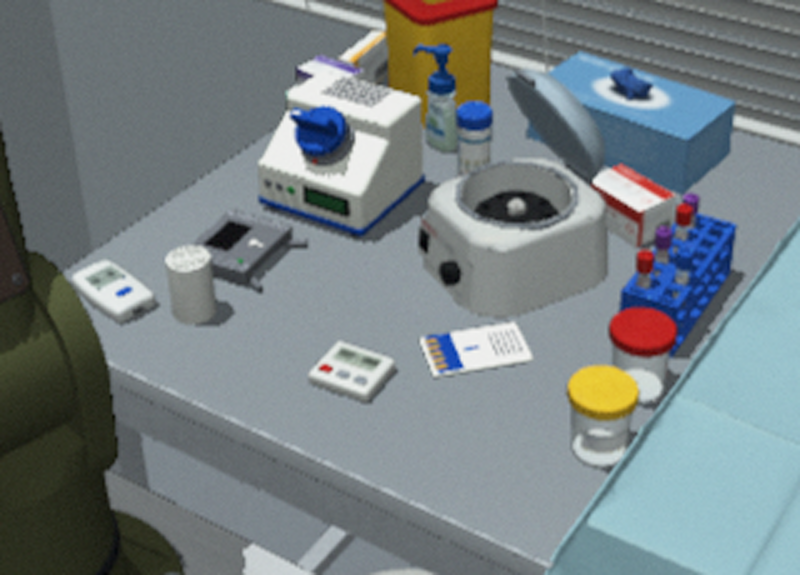

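View pics/side0z.png

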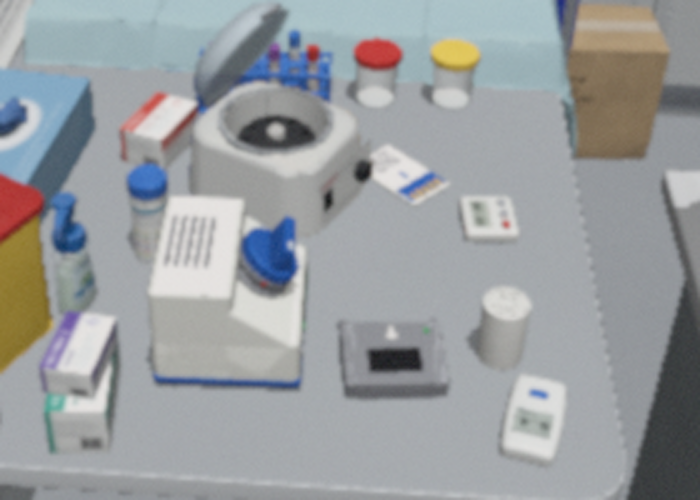

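Emit:
servo_tool(
  rows=[170, -250, 80, 0, 0, 170, -250, 80, 0, 0, 170, -250, 80, 0, 0, 170, -250, 80, 0, 0, 170, -250, 80, 0, 0, 170, -250, 80, 0, 0, 170, -250, 80, 0, 0, 170, -250, 80, 0, 0],
)

```text
time_s: 2.62
tool_pos: [0.3314, 0.3762, 0.3156]
tool_rot: [-57.2, 89.8, 18.4]
force: [1.4, 0.4, 0.2]
grip_width: 0.0869
```

Emit:
servo_tool(
  rows=[160, -240, 20, 0, 0, 160, -240, 20, 0, 0, 160, -240, 20, 0, 0, 160, -240, 20, 0, 0, 160, -240, 20, 0, 0, 160, -240, 20, 0, 0, 160, -240, 20, 0, 0, 160, -240, 20, 0, 0, 160, -240, 20, 0, 0],
)

```text
time_s: 3.37
tool_pos: [0.4887, 0.138, 0.334]
tool_rot: [-48.4, 89.9, 27.2]
force: [-1.4, 0.5, 0.1]
grip_width: 0.0869
```

```bash
python3 - <<'E'
from h import *
o=get_obs();c=read_camera('wrist');save('wrist1',c);print(o['time_s'],o['tool_pos'],o['tool_rot'],o['force'])
np.savez('w1.npz',f=c['frame'],r=c['range_z'],K=c['intrinsics'],T=T_tool(o)@np.array(c['tool_from_camera']))
E
```

```text
3.3667 [0.48866095 0.13802795 0.33399263] [-48.42441366  89.94835444  27.20887875] [-1.36175233  0.54423835  0.05670589]
```

View pics/wrist1.png

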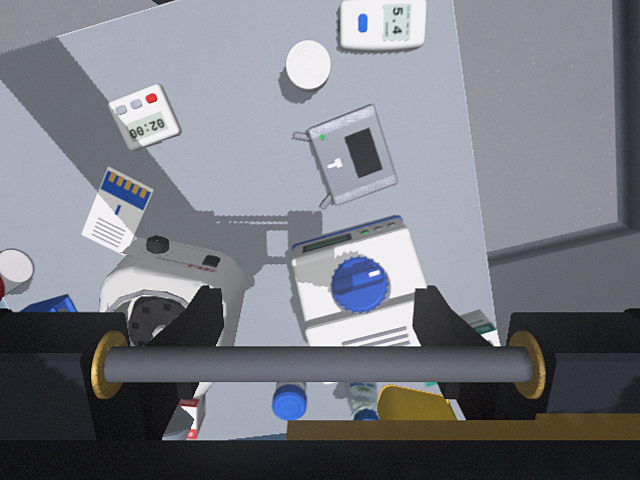

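```bash
cat > top.py <<'E'
from h import *
def load(n):
    d=np.load(n);return dict(frame=d['f'],range_z=d['r'],intrinsics=d['K'],cam_to_world=d['T'])
def topdown(c,x0,x1,y0,y1,z0=-.01,z1=.3,s=1000):
    # rows: x decreasing down? row=(x1-x)*s, col=(y1-y)*s  (seen from robot)
    m=np.ones(c['range_z'].shape,bool);m&=c['range_z']>0
    P=cloud(c,m);col=c['frame'][m]
    im=np.zeros((int((x1-x0)*s),int((y1-y0)*s),3),np.uint8)
    k=(P[:,0]>x0)&(P[:,0]<x1)&(P[:,1]>y0)&(P[:,1]<y1)&(P[:,2]>z0)&(P[:,2]<z1)
    P=P[k];col=col[k];o=np.argsort(P[:,2]);P=P[o];col=col[o]
    r=((x1-P[:,0])*s).astype(int).clip(0,im.shape[0]-1);q=((y1-P[:,1])*s).astype(int).clip(0,im.shape[1]-1)
    im[r,q]=col
    return im
E
python3 - <<'E'
from top import *
c=load('w1.npz')
P=cloud(c,np.ones((480,640),bool));print(np.median(P[(abs(P[:,2])<.02)][:,2]))
im=topdown(c,.3,.7,-.3,.3);k=cv2.dilate(im,np.ones((2,2)));cv2.imwrite('pics/top1.png',k)
from collections import OrderedDict
def comp(lo,hi,box,n):
    k=(P[:,2]>lo)&(P[:,2]<hi)&(P[:,0]>box[0])&(P[:,0]<box[1])&(P[:,1]>box[2])&(P[:,1]<box[3])
    q=P[k][:,:2].astype(np.float32);print(n,len(q),q.min(0),q.max(0),cv2.minAreaRect(q*1000)if len(q)>5 else '')
comp(.015,.03,(.38,.53,.1,.25),'reader')
comp(.002,.008,(.38,.52,-.2,-.03),'card')
comp(.01,.03,(.3,.42,-.1,.02),'timer')
comp(.03,.1,(.4,.8,-.2,.06),'centrifuge')
comp(.03,.15,(.5,.8,.06,.3),'analyser')
comp(.05,.1,(.3,.42,.1,.2),'gauze')
E
```

```text
-0.0009233775392217258
reader 5772 [0.38034952 0.14249828] [0.5145953  0.23102483] ((444.4111633300781, 184.6543426513672), (134.99636840820312, 80.22080993652344), 6.257596969604492)
card 3228 [ 0.39120638 -0.19303043] [ 0.51957995 -0.03337307] ((450.71453857421875, -116.1704330444336), (158.26829528808594, 128.59852600097656), 86.6104965209961)
timer 2966 [ 0.33190098 -0.0697699 ] [ 0.39329892 -0.00089161] ((362.4267883300781, -35.5617561340332), (57.69764709472656, 66.12065124511719), 4.934553146362305)
centrifuge 9869 [ 0.49091852 -0.13617073] [0.782652   0.05999278] ((627.2469482421875, -63.118072509765625), (273.34454345703125, 195.50985717773438), 15.28991985321045)
analyser 14916 [0.54685414 0.06001326] [0.7999962  0.29993242] ((667.80615234375, 155.77993774414062), (261.3108825683594, 225.66677856445312), 25.205167770385742)
gauze 1770 [0.33894557 0.13874345] [0.3834922  0.18267557] ((361.5309753417969, 160.56666564941406), (43.05671310424805, 43.588340759277344), 75.06180572509766)
```

View pics/top1.png

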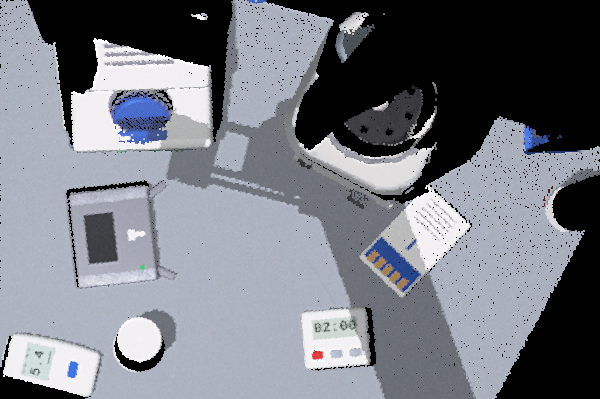

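```bash
python3 - <<'E'
from top import *
print(get_obs()['qpos'])
c=load('w1.npz');cv2.imwrite('pics/w1z.png',cv2.resize(c['frame'][200:360,270:450],None,fx=4,fy=4,interpolation=cv2.INTER_CUBIC))
f=c['frame'].astype(int);m=(f[...,0]>90)&(f[...,0]-f[...,2]>60)
vv,uu=np.mgrid[:480,:640];m&=(uu>320)&(uu<400)&(vv>240)&(vv<320)
P=cloud(c,m);P=P[P[:,2]>.05];print(len(P),P.min(0),P.max(0))
# analyser slope plane: white pixels in box
w=(f.min(-1)>150)&(uu>290)&(uu<430)&(vv>220)&(vv<300)
Q=cloud(c,w);Q=Q[(Q[:,2]>.05)&(Q[:,2]<.125)]
# ransac plane
rng=np.random.default_rng(0);best=0
for _ in range(500):
    a=Q[rng.choice(len(Q),3,replace=False)];n=np.cross(a[1]-a[0],a[2]-a[0]);
    if np.linalg.norm(n)<1e-9: continue
    n/=np.linalg.norm(n)
    if abs(n[2])>.95 or abs(n[2])<.5: continue
    k=abs((Q-a[0])@n)<.0015
    if k.sum()>best: best=k.sum();K=k
S=Q[K];ce=S.mean(0);n=np.linalg.svd(S-ce)[2][2];n*=np.sign(n[2]);print('slope',best,len(Q),n,np.degrees(np.arccos(n[2])),ce,'azim',np.degrees(np.arctan2(n[1],n[0])))
np.savez('slope.npz',n=n,ce=ce)
d=(P-ce)@n; print(np.percentile(d,[1,10,30,50,70,90,99]))
h,e=np.histogram(d,bins=np.arange(0,.06,.002));print(dict(zip((e*1000).round().astype(int),h)))
E
```

```text
[-43.65226088  -1.664628    24.20232388  94.37794248   0.63472993
  87.12636191  56.38211185]
2226 [0.5556211  0.13050568 0.06650907] [0.6066918  0.19049075 0.13737391]
slope 3944 4789 [-0.55520586 -0.01938045  0.83148713] 33.7481934528625 [0.57562678 0.16627069 0.07416115] azim -178.00080005880616
[0.00697834 0.02729058 0.0283714  0.02913488 0.03470456 0.05572787
 0.05710471]
{np.int64(0): np.int64(6), np.int64(2): np.int64(7), np.int64(4): np.int64(1), np.int64(6): np.int64(0), np.int64(8): np.int64(0), np.int64(10): np.int64(0), np.int64(12): np.int64(0), np.int64(14): np.int64(8), np.int64(16): np.int64(16), np.int64(18): np.int64(3), np.int64(20): np.int64(6), np.int64(22): np.int64(9), np.int64(24): np.int64(23), np.int64(26): np.int64(386), np.int64(28): np.int64(974), np.int64(30): np.int64(93), np.int64(32): np.int64(10), np.int64(34): np.int64(18), np.int64(36): np.int64(9), np.int64(38): np.int64(15), np.int64(40): np.int64(9), np.int64(42): np.int64(15), np.int64(44): np.int64(10), np.int64(46): np.int64(14), np.int64(48): np.int64(13), np.int64(50): np.int64(6), np.int64(52): np.int64(57), np.int64(54): np.int64(346), np.int64(56): np.int64(162)}
```

View pics/w1z.png

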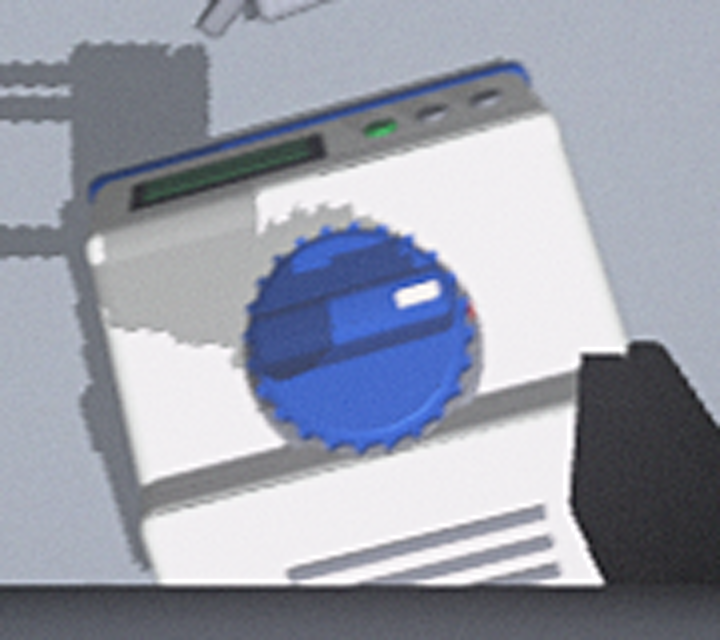

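```bash
cat > bar.py <<'E'
from top import *
s=np.load('slope.npz');A0=s['n']
def frame():
    az=np.arctan2(A0[1],A0[0]); t=np.radians(35)
    a=np.array([np.sin(t)*np.cos(az),np.sin(t)*np.sin(az),np.cos(t)])
    v=np.array([-np.sin(az),np.cos(az),0])*-1   # ~ +y
    u=np.cross(v,a) # up slope
    return a,u,v
def blue(c,box):
    f=c['frame'].astype(int);m=(f[...,0]>80)&(f[...,0]-f[...,2]>55)
    P=cloud(c,m);k=np.all((P>box[0])&(P<box[1]),axis=1);return P[k]
def bar(c):
    a,u,v=frame();P=blue(c,([.53,.11,.06],[.63,.21,.16]))
    d=(P-s['ce'])@a
    U=np.c_[P@u,P@v]
    disc=(d>.024)&(d<.033);top=(d>.050)&(d<.062)
    f=c['frame']
    (dc,r)=cv2.minEnclosingCircle((U[disc|top]*1000).astype(np.float32))
    t=U[top];rect=cv2.minAreaRect((t*1000).astype(np.float32))
    e=np.linalg.svd(t-t.mean(0))[2][0]
    print('disc centre u,v',dc,r,'bar rect',rect,'dir phi(u->v)',np.degrees(np.arctan2(e[1],e[0])),top.sum())
    ct=np.median(d[top]);B=rect[0][0]/1000*u+rect[0][1]/1000*v+(ct+s['ce']@a)*a
    print('bar top centre',B,'d',ct)
    return B
E
python3 - <<'E'
from bar import *
c=load('w1.npz');print(frame());bar(c)
for n in ['scene','side']:
    c=read_camera(n);bar(c)
E
```

```text
(array([-0.57322731, -0.02000952,  0.81915204]), array([0.81865344, 0.02857656, 0.57357644]), array([-0.03488554,  0.99939131, -0.        ]))
disc centre u,v (542.0238647460938, 138.31654357910156) 29.42519187927246 bar rect ((541.9105224609375, 137.89398193359375), (13.192500114440918, 49.45318603515625), 0.5969707369804382) dir phi(u->v) -88.40083173883356 583
bar top centre [0.5635451  0.15764952 0.13260187] d 0.05496988871535799
disc centre u,v (539.63525390625, 134.98577880859375) 29.527692794799805 bar rect ((539.8192138671875, 135.9925537109375), (11.95870590209961, 46.44112014770508), 1.6302075386047363) dir phi(u->v) -87.05196009601718 56
bar top centre [0.56201132 0.15569339 0.13124237] d 0.05477459042139725
disc centre u,v (542.9765625, 139.98646545410156) 29.69786262512207 bar rect ((542.6204833984375, 142.00230407714844), (12.944868087768555, 43.800086975097656), 0.9729528427124023) dir phi(u->v) 91.76848297883052 63
bar top centre [0.56478042 0.16180346 0.13186955] d 0.053578765550911844
```

```bash
cat > path.py <<'E'
from bar import *
B=np.array([.5635,.1578,.1325]);a,u,v=frame();D=B-.027*a
from scipy.spatial.transform import Rotation as R
def pose(th,lead=8,back=0.,lift=0.,wid=.030,thk=.019,rin=.004,ov=.011):
    """th deg turned; returns TCP xyz, jaw azimuth deg"""
    t=np.radians(th);e=-np.sin(t)*u-np.cos(t)*v;m=-np.cos(t)*u+np.sin(t)*v
    eh=e.copy();eh[2]=0;eh/=np.linalg.norm(eh)
    # horizontal face direction: trace of bar in plan
    az=np.degrees(np.arctan2(-eh[1],-eh[0])) # bar direction (from -y end to +y end)
    jaw=az-lead
    j=np.array([np.cos(np.radians(jaw)),np.sin(np.radians(jaw)),0])
    p=np.array([-j[1],j[0],0])  # perp; clockwise push at end -j ... 
    if p@m<0:p=-p
    best=None
    tip=.15
    for it in range(20):
        # contact point on bar end: along vertical finger plane; extreme against p among bar-face edge above tip
        hs=np.linspace(0,.027,28);pts=D+.024*e-.0065*m+hs[:,None]*a
        ok=pts[:,2]>=tip-1e-4
        q=pts[ok] if ok.any() else pts[-1:]
        i=np.argmin(q@p);C=q[i]
        c=C-p*(thk/2+back)+j*(wid/2-.012)*1.0*0 + (C*0)
        # centre of finger along face: contact lies ~ 9 mm inward of.. keep centre at contact radius minus rin
        c=c+j*rin; c[2]=0
        g=np.array([[x,y] for x in np.linspace(-wid/2,wid/2,13) for y in np.linspace(-thk/2,thk/2,9)])
        F=c+g[:,:1]*j+g[:,1:]*p
        # disc plane height
        z=D[2]-((F-D)[:,:2]@a[:2])/a[2]
        Pd=np.c_[F[:,:2],z]-D;ins=np.linalg.norm(Pd,axis=1)<.030
        z2=z-.0285/a[2]; zmax=max(z[ins].max() if ins.any() else 0,z2[z2<.15].max()); 
        tip=max(zmax+.003, (D+.024*e+.027*a)[2]-.016)
    top=(D+.024*e+.027*a)[2]
    return np.r_[c[:2],tip+ov+lift],jaw,tip,top,p
if __name__=='__main__':
    o=get_obs();T=T_tool(o);print('now',o['tool_pos'],'jaw az',np.degrees(np.arctan2(T[1,2],T[0,2])))
    for th in range(-10,180,10):
        P,j,tip,top,p=pose(th);print(th,P.round(4),round(j,1),'tip',round(tip,4),'top',round(top,4),p.round(2))
E
python3 path.py
```

```text
now [0.48686744 0.14213521 0.33343073] jaw az 76.10903778119129
-10 [0.5903 0.1403 0.1385] 92.2 tip 0.1275 top 0.1349 [-1.   -0.04  0.  ]
0 [0.5864 0.1372 0.1371] 84.0 tip 0.1261 top 0.1325 [-0.99  0.1   0.  ]
10 [0.5827 0.1349 0.1357] 75.8 tip 0.1247 top 0.1301 [-0.97  0.25  0.  ]
20 [0.5787 0.1332 0.134 ] 67.4 tip 0.123 top 0.1278 [-0.92  0.38  0.  ]
30 [0.5745 0.1323 0.1319] 58.7 tip 0.1209 top 0.1256 [-0.85  0.52  0.  ]
40 [0.5707 0.132  0.13  ] 49.5 tip 0.119 top 0.1237 [-0.76  0.65  0.  ]
50 [0.5669 0.1324 0.1277] 39.7 tip 0.1167 top 0.122 [-0.64  0.77  0.  ]
60 [0.5636 0.1335 0.1254] 29.2 tip 0.1144 top 0.1206 [-0.49  0.87  0.  ]
70 [0.5604 0.1353 0.1227] 18.0 tip 0.1117 top 0.1196 [-0.31  0.95  0.  ]
80 [0.5579 0.1378 0.1201] 6.1 tip 0.1091 top 0.1189 [-0.11  0.99  0.  ]
90 [0.5471 0.1408 0.1137] -6.0 tip 0.1027 top 0.1187 [0.1  0.99 0.  ]
100 [0.5441 0.1446 0.1139] -18.1 tip 0.1029 top 0.1189 [0.31 0.95 0.  ]
110 [0.5419 0.149  0.1146] -30.0 tip 0.1036 top 0.1196 [0.5  0.87 0.  ]
120 [0.5404 0.1537 0.1156] -41.2 tip 0.1046 top 0.1206 [0.66 0.75 0.  ]
130 [0.5397 0.1586 0.117 ] -51.7 tip 0.106 top 0.122 [0.78 0.62 0.  ]
140 [0.5399 0.1634 0.1187] -61.5 tip 0.1077 top 0.1237 [0.88 0.48 0.  ]
150 [0.5408 0.1679 0.1206] -70.7 tip 0.1096 top 0.1256 [0.94 0.33 0.  ]
160 [0.5425 0.172  0.1228] -79.4 tip 0.1118 top 0.1278 [0.98 0.18 0.  ]
170 [0.5447 0.1756 0.1251] -87.8 tip 0.1141 top 0.1301 [1.   0.04 0.  ]
```

```bash
sed -i 's/rin=.004/rin=-.008/' path.py; python3 path.py
```

```text
now [0.48686744 0.14213521 0.33343073] jaw az 76.10903778119129
-10 [0.5902 0.1282 0.1381] 92.2 tip 0.1271 top 0.1349 [-1.   -0.04  0.  ]
0 [0.5857 0.1253 0.1363] 84.0 tip 0.1253 top 0.1325 [-0.99  0.1   0.  ]
10 [0.5809 0.1233 0.1342] 75.8 tip 0.1232 top 0.1301 [-0.97  0.25  0.  ]
20 [0.5758 0.1222 0.1317] 67.4 tip 0.1207 top 0.1278 [-0.92  0.38  0.  ]
30 [0.5705 0.1221 0.1289] 58.7 tip 0.1179 top 0.1256 [-0.85  0.52  0.  ]
40 [0.5664 0.123  0.1255] 49.5 tip 0.1145 top 0.1237 [-0.76  0.65  0.  ]
50 [0.5611 0.1249 0.1224] 39.7 tip 0.1114 top 0.122 [-0.64  0.77  0.  ]
60 [0.5572 0.1278 0.1192] 29.2 tip 0.1082 top 0.1206 [-0.49  0.87  0.  ]
70 [0.553  0.1318 0.1166] 18.0 tip 0.1056 top 0.1196 [-0.31  0.95  0.  ]
80 [0.55   0.1367 0.1143] 6.1 tip 0.1033 top 0.1189 [-0.11  0.99  0.  ]
90 [0.5351 0.142  0.1137] -6.0 tip 0.1027 top 0.1187 [0.1  0.99 0.  ]
100 [0.5327 0.1483 0.1139] -18.1 tip 0.1029 top 0.1189 [0.31 0.95 0.  ]
110 [0.5315 0.155  0.1146] -30.0 tip 0.1036 top 0.1196 [0.5  0.87 0.  ]
120 [0.5313 0.1616 0.1156] -41.2 tip 0.1046 top 0.1206 [0.66 0.75 0.  ]
130 [0.5323 0.168  0.117 ] -51.7 tip 0.106 top 0.122 [0.78 0.62 0.  ]
140 [0.5341 0.1739 0.1187] -61.5 tip 0.1077 top 0.1237 [0.88 0.48 0.  ]
150 [0.5368 0.1792 0.1206] -70.7 tip 0.1096 top 0.1256 [0.94 0.33 0.  ]
160 [0.5403 0.1838 0.1228] -79.4 tip 0.1118 top 0.1278 [0.98 0.18 0.  ]
170 [0.5443 0.1876 0.1251] -87.8 tip 0.1141 top 0.1301 [1.   0.04 0.  ]
```

Emit:
servo_tool(
  rows=[105, -15, -60, 8, 1, 105, -15, -60, 8, 1, 105, -15, -60, 8, 1, 105, -15, -140, 8, 1, 105, -15, -140, 8, 1, 105, -15, -140, 8, 1, 105, -15, -140, 8, 1, 105, -15, -140, 8, 1],
  force=20,
)

```text
time_s: 4.18
tool_pos: [0.5932, 0.1272, 0.1958]
tool_rot: [-55.3, 89.8, 28.8]
force: [0.6, 0.9, -0.0]
grip_width: 0.0416
```

```bash
cat > look.py <<'E'
import sys
from path import *
o=get_obs();c=read_camera('wrist');save(sys.argv[1],c)
np.savez(sys.argv[1]+'.npz',f=c['frame'],r=c['range_z'],K=c['intrinsics'],T=T_tool(o)@np.array(c['tool_from_camera']))
T=T_tool(o);print(o['time_s'],'now',o['tool_pos'].round(4),'jaw az',np.degrees(np.arctan2(T[1,2],T[0,2])).round(1),'F',o['force'].round(1),'w',o['grip_width'])
E
python3 look.py w2
```

```text
4.1833 now [0.5932 0.1272 0.1958] jaw az 84.1 F [ 0.6  0.9 -0. ] w 0.041569534664569724
```

View pics/w2.png

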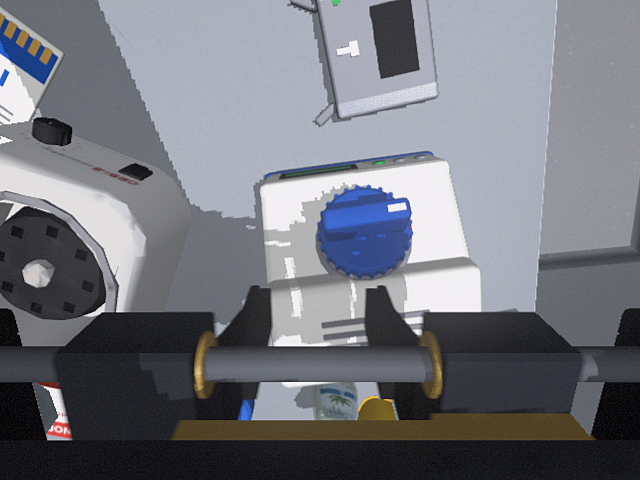

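Emit:
servo_tool(
  rows=[0, 0, 0, 0, 1, 0, 0, 0, 0, 1, 0, 0, 0, 0, 1, 0, 0, 0, 0, 1, 0, 0, 0, 0, 1, 0, 0, 0, 0, 1],
)

```text
time_s: 4.73
tool_pos: [0.5926, 0.1256, 0.1938]
tool_rot: [-43.2, 90.0, 40.8]
force: [0.0, 0.5, -0.1]
grip_width: 0.0024
```

```bash
python3 look.py w3; python3 - <<'E'
from bar import *
bar(load('w3.npz'))
E
```

```text
4.7333 now [0.5926 0.1256 0.1938] jaw az 84.0 F [ 0.   0.5 -0.1] w 0.0023592144417218515
disc centre u,v (541.8533325195312, 138.19195556640625) 30.065961837768555 bar rect ((542.282470703125, 137.96531677246094), (13.522530555725098, 49.81488800048828), 0.2880176901817322) dir phi(u->v) -89.71658423289097 1899
bar top centre [0.56397158 0.15773578 0.13263734] d 0.0547527506686288
```

Emit:
servo_tool(
  rows=[2, 1, -30, 0, 1, 2, 1, -54, 0, 1, 2, 1, -54, 0, 1, 2, 1, -54, 0, 1, 2, 1, -54, 0, 1],
)

```text
time_s: 5.2
tool_pos: [0.5953, 0.1266, 0.1408]
tool_rot: [-74.7, 89.9, 9.3]
force: [0.6, -0.5, -0.1]
grip_width: 0.0006
```

```bash
python3 look.py w4
```

```text
5.2 now [0.5953 0.1266 0.1408] jaw az 84.0 F [ 0.6 -0.5 -0.1] w 0.0006227984624293689
```

View pics/w4.png

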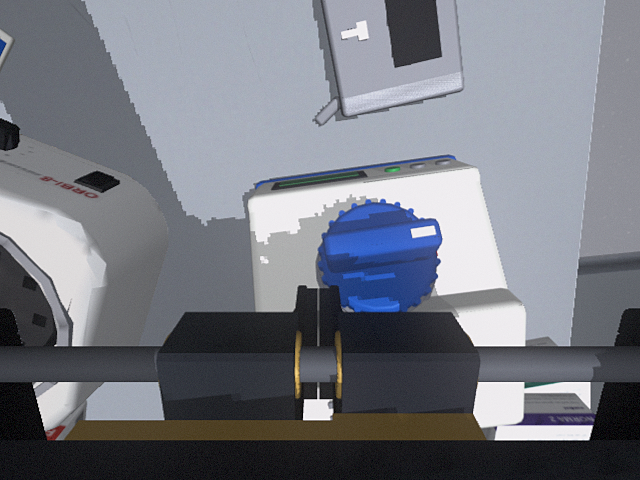

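```bash
sed -i 's/rin=-.008/rin=-.003/;s/wid=.030/wid=.018/;s/.5635,.1578,.1325/.5637,.1577,.1325/' path.py; python3 path.py; python3 - <<'E'
from top import *
c=load('w4.npz')
P=cloud(c,np.ones((480,640),bool)).reshape(-1,3) if 0 else None
K=c['intrinsics'];print(K)
for u,v in [(300,300),(319,292),(338,300),(319,330)]:
    z=c['range_z'][v,u];p=c['cam_to_world']@np.r_[(u-K[0,2])/K[0,0]*z,(v-K[1,2])/K[1,1]*z,z,1];print(u,v,z,p[:3])
E
```

```text
now [0.59568016 0.12669635 0.1413359 ] jaw az 83.96406483505719
-10 [0.5902 0.1331 0.1381] 92.2 tip 0.1271 top 0.1349 [-1.   -0.04  0.  ]
0 [0.5864 0.1302 0.1362] 84.0 tip 0.1252 top 0.1325 [-0.99  0.1   0.  ]
10 [0.5823 0.128  0.134 ] 75.8 tip 0.123 top 0.1301 [-0.97  0.25  0.  ]
20 [0.5779 0.1267 0.1314] 67.4 tip 0.1204 top 0.1278 [-0.92  0.38  0.  ]
30 [0.5745 0.1263 0.1279] 58.7 tip 0.1169 top 0.1256 [-0.85  0.52  0.  ]
40 [0.5698 0.1267 0.125 ] 49.5 tip 0.114 top 0.1237 [-0.76  0.65  0.  ]
50 [0.5663 0.128  0.1216] 39.7 tip 0.1106 top 0.122 [-0.64  0.77  0.  ]
60 [0.5623 0.1302 0.119 ] 29.2 tip 0.108 top 0.1206 [-0.49  0.87  0.  ]
70 [0.5591 0.1332 0.1167] 18.0 tip 0.1057 top 0.1196 [-0.31  0.95  0.  ]
80 [0.5551 0.1371 0.1139] 6.1 tip 0.1029 top 0.1189 [-0.11  0.99  0.  ]
90 [0.5403 0.1414 0.1137] -6.0 tip 0.1027 top 0.1187 [0.1  0.99 0.  ]
100 [0.5377 0.1467 0.1139] -18.1 tip 0.1029 top 0.1189 [0.31 0.95 0.  ]
110 [0.536  0.1524 0.1146] -30.0 tip 0.1036 top 0.1196 [0.5  0.87 0.  ]
120 [0.5353 0.1582 0.1156] -41.2 tip 0.1046 top 0.1206 [0.66 0.75 0.  ]
130 [0.5356 0.164  0.117 ] -51.7 tip 0.106 top 0.122 [0.78 0.62 0.  ]
140 [0.5367 0.1694 0.1187] -61.5 tip 0.1077 top 0.1237 [0.88 0.48 0.  ]
150 [0.5387 0.1744 0.1206] -70.7 tip 0.1096 top 0.1256 [0.94 0.33 0.  ]
160 [0.5414 0.1788 0.1228] -79.4 tip 0.1118 top 0.1278 [0.98 0.18 0.  ]
170 [0.5447 0.1825 0.1251] -87.8 tip 0.1141 top 0.1301 [1.   0.04 0.  ]
[[394.43599419   0.         317.84129614]
 [  0.         394.43599419 239.71404956]
 [  0.           0.           1.        ]]
300 300 0.16174196 [0.58321959 0.12137853 0.14423343]
319 292 0.17314875 [0.58583962 0.12896836 0.13283181]
338 300 0.16243327 [0.58516521 0.13687746 0.14360469]
319 330 0.14364192 [0.58623939 0.1288452  0.1639611 ]
```

Emit:
servo_tool(
  rows=[-5, 3, -4, 0, 1, -9, 3, -5, 0, 1, -11, 2, -6, -4, 1, -13, 1, -7, -8, 1, -16, 1, -8.5, -12, 1, -18, 0, -10, -16.5, 1, -20, 0, -11.5, -21, 1, -21.5, -0.5, -13.5, -25, 1, -21.5, -0.5, -13.5, -25, 1],
)

```text
time_s: 6.0
tool_pos: [0.5752, 0.1256, 0.1285]
tool_rot: [-50.8, 89.7, 8.0]
force: [2.7, -1.9, 5.9]
grip_width: 0.0004
```

```bash
python3 look.py w5; python3 - <<'E'
from bar import *
bar(load('w5.npz'))
E
```

```text
6.0 now [0.5752 0.1256 0.1285] jaw az 58.8 F [ 2.7 -1.9  5.9] w 0.00038415896611965845
disc centre u,v (541.612060546875, 138.66708374023438) 29.76728630065918 bar rect ((542.1028442382812, 138.5460968017578), (49.01374816894531, 13.284469604492188), 60.95171356201172) dir phi(u->v) -119.06952251383144 3582
bar top centre [0.5637352  0.15830866 0.13263301] d 0.05487323628956428
```

View pics/w5.png

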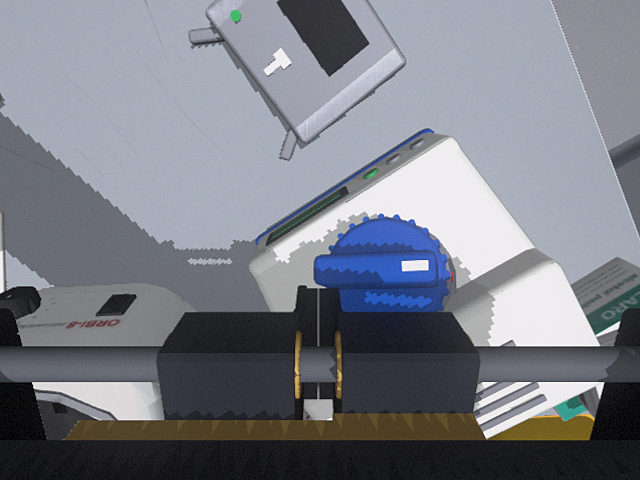

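Emit:
servo_tool(
  rows=[-2.5, 0, -1.5, -5, 1, -5, 0.5, -3, -9.5, 1, -6.5, 1, -4.5, -14, 1, -8, 1.5, -6, -19, 1, -10, 3, -7.5, -24, 1, -12, 4, -9, -29.5, 1, -12, 4, -9, -29.5, 1],
)

```text
time_s: 6.63
tool_pos: [0.565, 0.1267, 0.1209]
tool_rot: [-41.8, 89.5, -12.7]
force: [2.8, -7.1, 10.9]
grip_width: 0.0004
```

```bash
python3 look.py w6; python3 - <<'E'
from bar import *
bar(load('w6.npz'))
E
```

```text
6.6333 now [0.565  0.1267 0.1209] jaw az 29.1 F [ 2.8 -7.1 10.9] w 0.0004336574531841939
disc centre u,v (541.959228515625, 138.42474365234375) 29.89149284362793 bar rect ((542.4644165039062, 138.75390625), (49.4290657043457, 13.018325805664062), 41.29617691040039) dir phi(u->v) -138.25645402231984 3684
bar top centre [0.5640168  0.15852643 0.13285062] d 0.054885713066116434
```

View pics/w6.png

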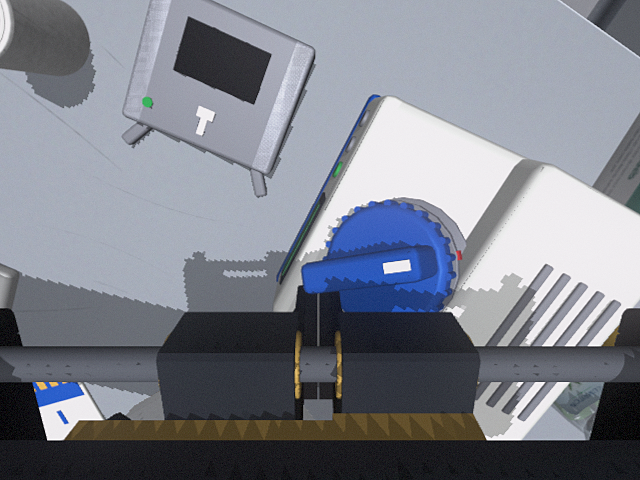

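```bash
cat > tq.py <<'E'
from path import *
def tq(pos,F,jaw=None,th=0):
    t=np.radians(th);e=-np.sin(t)*u-np.cos(t)*v;m=-np.cos(t)*u+np.sin(t)*v
    C=D+.023*e-.0065*m+.018*a
    return -np.cross(C-D,-np.array(F))@a
if __name__=='__main__':
    print(tq(0,[2.7,-1.9,5.9],th=29),tq(0,[2.8,-7.1,10.9],th=48.5)); print(get_obs()['force'])
E
python3 tq.py
python3 - <<'E'
import cv2
for n in 'w4','w6': print()
a=cv2.imread('pics/w6.png')[180:320,290:490];cv2.imwrite('pics/w6z.png',cv2.resize(a,None,fx=4,fy=4,interpolation=cv2.INTER_CUBIC))
E
```

```text
0.13979910358698527 0.2606618335899201
[ 2.30694465 -7.24706964 11.5957762 ]
```

View pics/w6z.png

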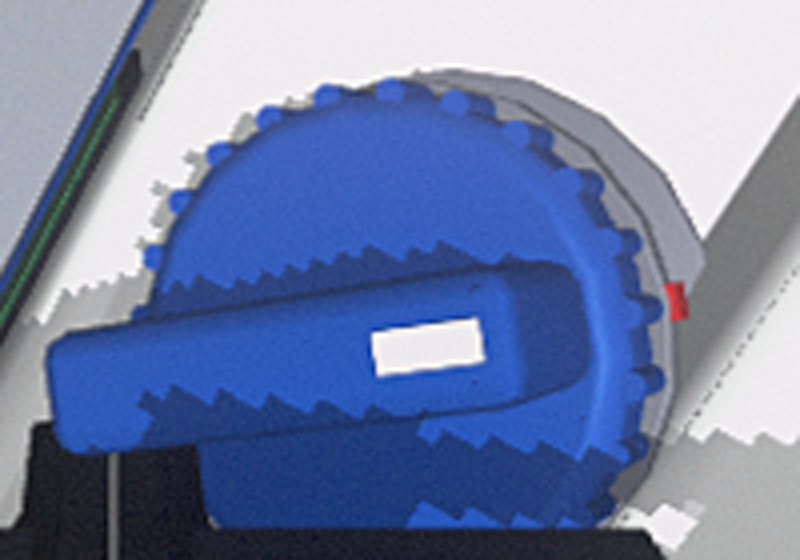

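```bash
cat > red.py <<'E'
from bar import *
def red(c):
    a,u,v=frame();f=c['frame'].astype(int);m=(f[...,2]>130)&(f[...,2]-f[...,1]>70)
    P=cloud(c,m);k=np.all((P>[.52,.10,.06])&(P<[.64,.22,.14]),axis=1);P=P[k]
    if len(P)<2: print('none');return
    q=np.c_[P@u-.542,P@v-.1382].mean(0);d=((P-s['ce'])@a).mean()
    print(len(P),'red az (from +v clockwise)',np.degrees(np.arctan2(q[0],q[1])),'r',np.hypot(*q),'d',d)
if __name__=='__main__':
    for n in ['w1','w3','w4','w5','w6']: red(load(n+'.npz'))
E
python3 red.py
```

```text
none
4 red az (from +v clockwise) 0.23929995485014377 r 0.030580937978297033 d 0.01533951289785957
none
14 red az (from +v clockwise) 28.349305547408967 r 0.030689907921954643 d 0.015565417355700967
36 red az (from +v clockwise) 47.58423705843495 r 0.030810388743674744 d 0.01426974906632452
```

Emit:
servo_tool(
  rows=[-1.5, 1.5, -1, -5.5, 1, -3, 3, -2.5, -11, 1, -5, 5, -3.5, -17, 1, -6.5, 7, -5, -23, 1, -6.5, 7, -5, -23, 1],
)

```text
time_s: 7.1
tool_pos: [0.5604, 0.1276, 0.1171]
tool_rot: [-41.8, 89.2, -36.0]
force: [3.1, -18.3, 16.5]
grip_width: 0.0002
```

```bash
python3 look.py w7; python3 - <<'E'
from red import *
from tq import tq
c=load('w7.npz');bar(c);red(c);print(tq(0,get_obs()['force'],th=60))
E
```

```text
7.1 now [0.5604 0.1276 0.1171] jaw az 5.9 F [  3.1 -18.3  16.5] w 0.00020918223821101285
disc centre u,v (542.104736328125, 138.41612243652344) 30.141889572143555 bar rect ((542.5382690429688, 138.79092407226562), (49.70124053955078, 13.041335105895996), 39.299285888671875) dir phi(u->v) -140.31561721379697 3570
bar top centre [0.56409759 0.15856629 0.13286208] d 0.05484798598291771
60 red az (from +v clockwise) 48.010294419110515 r 0.030851430821963028 d 0.013804359316758434
0.5089870076600087
```

View pics/w7.png

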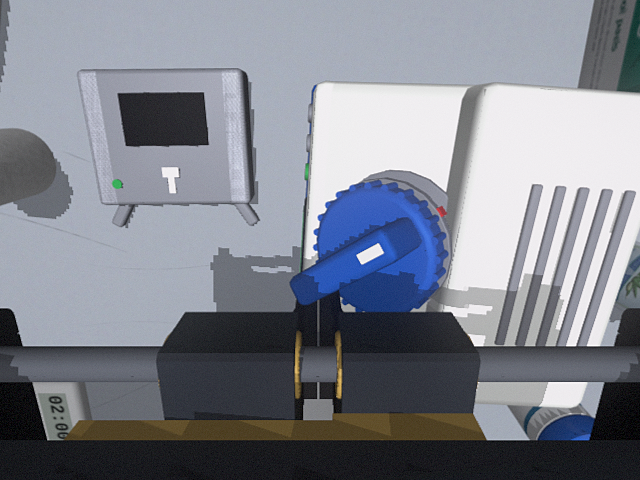

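Emit:
servo_tool(
  rows=[0, 0, 0, 0, 1, 0, 0, 0, 0, 1, 0, 0, 0, 0, 1, 0, 0, 0, 0, 1],
)

```text
time_s: 7.48
tool_pos: [0.5605, 0.1276, 0.117]
tool_rot: [-40.9, 89.2, -34.8]
force: [3.9, -18.6, 16.4]
grip_width: 0.0008
```

```bash
cat > st.py <<'E'
import sys,subprocess
n=sys.argv[1];subprocess.run(['python3','look.py',n])
from red import *
c=load(n+'.npz');bar(c);red(c)
E
python3 st.py w8
```

```text
7.4833 now [0.5605 0.1276 0.117 ] jaw az 6.1 F [  3.9 -18.6  16.4] w 0.0007640892771972291
disc centre u,v (542.0281982421875, 138.44900512695312) 30.151588439941406 bar rect ((542.5243530273438, 138.73855590820312), (49.617042541503906, 13.025465965270996), 39.282142639160156) dir phi(u->v) -140.3088815521755 3575
bar top centre [0.56406791 0.15851286 0.13288284] d 0.05488307325820556
60 red az (from +v clockwise) 48.24157386197092 r 0.030822938808167968 d 0.013617622512964991
```

```bash
python3 - <<'E'
from path import *
o=get_obs();F=o['force'];M=o['wrist_torque'];print(F,M)
# line of action if M about TCP
r0=np.cross(F,M)/(F@F);print('min-moment point rel ref',r0,'residual',F@M/np.linalg.norm(F))
f=F/np.linalg.norm(F)
for t in np.linspace(-.03,.03,7):print((o['tool_pos']+r0+t*f).round(4))
c=load('w8.npz');K=c['intrinsics']
for uu,vv in [(200,330),(290,330),(430,330),(319,300),(305,300),(335,300),(310,350),(319,409)]:
    z=c['range_z'][vv,uu];p=c['cam_to_world']@np.r_[(uu-K[0,2])/K[0,0]*z,(vv-K[1,2])/K[1,1]*z,z,1];print(uu,vv,p[:3].round(4))
E
```

```text
[  3.95846632 -17.1255789   17.87263172] [-3.89012758 -0.91682672 -0.03720102]
min-moment point rel ref [ 0.02709035 -0.11040916 -0.11179423] residual -0.014466096180364643
[ 0.5828  0.0376 -0.0162]
[ 0.5844  0.0308 -0.009 ]
[ 0.586   0.024  -0.0019]
[0.5876 0.0171 0.0052]
[0.5892 0.0103 0.0123]
[0.5907 0.0035 0.0195]
[ 0.5923 -0.0034  0.0266]
200 330 [0.5293 0.1637 0.1878]
290 330 [0.5495 0.1659 0.1881]
430 330 [0.5804 0.1699 0.1895]
319 300 [0.5601 0.1378 0.1163]
305 300 [0.554  0.1418 0.1254]
335 300 [0.5663 0.1407 0.1208]
310 350 [0.5544 0.1618 0.189 ]
319 409 [0.5748 0.0118 0.0368]
```

Emit:
servo_tool(
  rows=[-1, 2, 1, 0, 1, -2, 4, 1.5, 0, 1, -3, 6, 2, 0, 1, -3, 6, 2, 0, 1, -3, 6, 2, 0, 1],
)

```text
time_s: 7.95
tool_pos: [0.5598, 0.1285, 0.1179]
tool_rot: [-47.9, 88.7, -42.0]
force: [12.8, -24.2, 5.8]
grip_width: 0.0004
```

```bash
python3 st.py w9
```

```text
7.95 now [0.5598 0.1285 0.1179] jaw az 5.9 F [ 12.8 -24.2   5.8] w 0.000447512828710357
disc centre u,v (542.2978515625, 138.25518798828125) 30.100727081298828 bar rect ((542.5972290039062, 138.7727813720703), (49.61212158203125, 13.026084899902344), 38.8406867980957) dir phi(u->v) -140.75541825021833 3513
bar top centre [0.56414064 0.15854964 0.13290425] d 0.054858191704077304
59 red az (from +v clockwise) 48.3072653029575 r 0.030868621240762454 d 0.013707389380311049
```

```bash
python3 - <<'E'
from path import *
o=get_obs();F=o['force'];M=o['wrist_torque'];print(F,M,o['tool_pos'])
for n in ['scene','side']:
    c=read_camera(n);x,y=proj(c,B)[0].astype(int);print(x,y)
    cv2.imwrite(f'pics/{n}9.png',cv2.resize(c['frame'][y-60:y+50,x-70:x+70],None,fx=5,fy=5,interpolation=cv2.INTER_CUBIC))
a=cv2.imread('pics/w9.png')[160:330,260:480];cv2.imwrite('pics/w9z.png',cv2.resize(a,None,fx=3.5,fy=3.5,interpolation=cv2.INTER_CUBIC))
E
```

```text
[ 13.24577553 -24.680575     5.44539042] [-5.57885122 -2.85659821 -0.15660513] [0.55983274 0.12851001 0.11789321]
263 215
315 273
```

View pics/scene9.png

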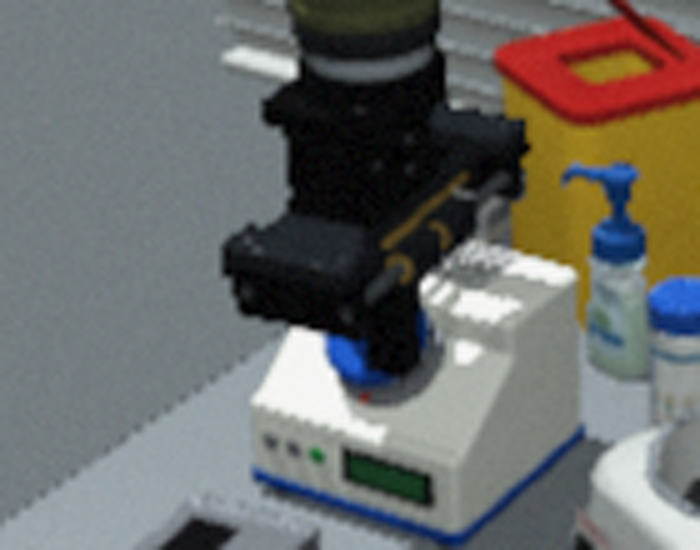

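View pics/side9.png

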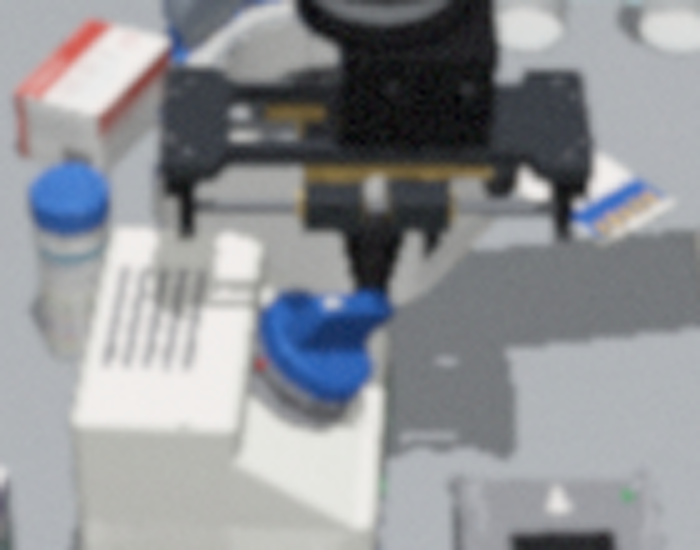

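View pics/w9z.png

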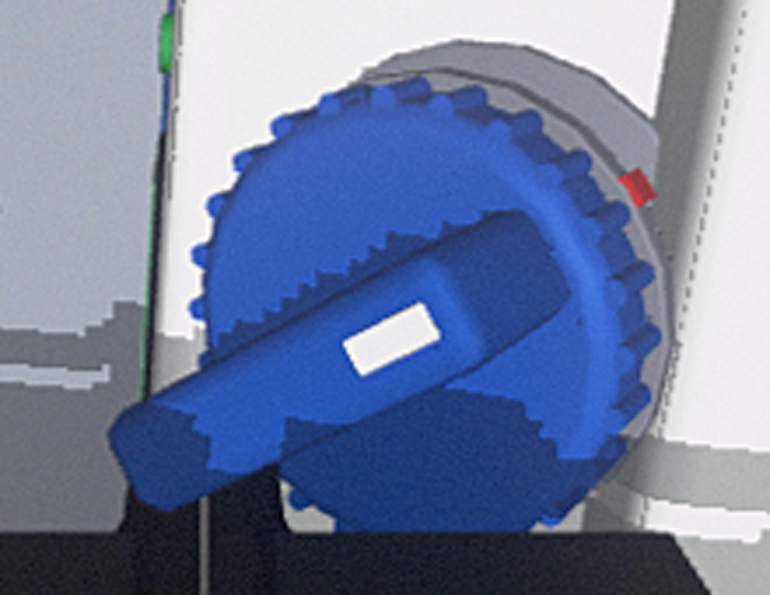

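Emit:
servo_tool(
  rows=[6, -14, 4, 20, 1, 6, -16, 6, 34, 1, 6, -16, 6, 34, 1, 6, -16, 6, 34, 1, 6, -16, 6, 34, 1, 6, -16, 6, 34, 1],
)

```text
time_s: 8.6
tool_pos: [0.5617, 0.1238, 0.1222]
tool_rot: [-54.3, 89.4, -13.8]
force: [7.7, -5.5, -0.8]
grip_width: 0.0005
```

```bash
python3 st.py w10; python3 -c "
from path import *
print(get_obs()['force'],get_obs()['wrist_torque'])
for t in (45,50,55,60): print(t,[x if not hasattr(x,'round') else x.round(4) for x in pose(t)])"
```

```text
8.6 now [0.5617 0.1238 0.1222] jaw az 40.6 F [ 7.7 -5.5 -0.8] w 0.0004799716872522499
disc centre u,v (541.890380859375, 138.1747589111328) 29.905813217163086 bar rect ((542.3270263671875, 138.5688018798828), (49.17529296875, 13.032142639160156), 40.97273254394531) dir phi(u->v) 41.19652984316907 3756
bar top centre [0.56391593 0.15833769 0.13276446] d 0.05487672836777334
32 red az (from +v clockwise) 48.01987736039763 r 0.030546242576122307 d 0.012011234488166652
[ 8.38543016 -5.62537493 -0.11224879] [-1.32949449 -1.83837229 -0.13935569]
45 [array([0.5675, 0.1272, 0.1234]), np.float64(44.6765), np.float64(0.1124), np.float64(0.1228), array([-0.7031,  0.7111,  0.    ])]
50 [array([0.5663, 0.128 , 0.1216]), np.float64(39.6884), np.float64(0.1106), np.float64(0.122), array([-0.6386,  0.7695,  0.    ])]
55 [array([0.564 , 0.129 , 0.1201]), np.float64(34.5229), np.float64(0.1091), np.float64(0.1212), array([-0.5667,  0.8239,  0.    ])]
60 [array([0.5623, 0.1302, 0.119 ]), np.float64(29.1759), np.float64(0.108), np.float64(0.1206), array([-0.4875,  0.8731,  0.    ])]
```

View pics/w10.png

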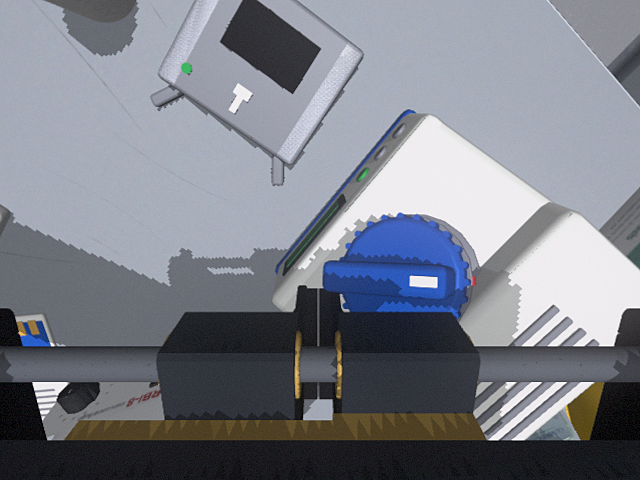

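```bash
python3 - <<'E'
from path import *
S={'w8':([.5605,.1276,.117],[3.958,-17.126,17.873],[-3.890,-.917,-.0372]),'w9':([.5598,.1285,.1179],[13.25,-24.68,5.445],[-5.579,-2.857,-.1566]),
'w10':([.5617,.1238,.1222],[8.385,-5.625,-.112],[-1.329,-1.838,-.139])}
for L in (.21,.22,.23,.24):
  for k,(t,F,M) in S.items():
    t,F,M=map(np.array,(t,F,M));ref=t+[0,0,L]
    print(L,k,((M+np.cross(ref-D,F))@a).round(3), (M+np.cross(ref-D,F)).round(3))
E
```

```text
0.21 w8 0.743 [-0.728  0.274  0.404]
0.21 w9 0.797 [-0.373  0.131  0.716]
0.21 w10 0.247 [-0.077  0.02   0.248]
0.22 w8 0.644 [-0.557  0.314  0.404]
0.22 w9 0.653 [-0.126  0.263  0.716]
0.22 w10 0.213 [-0.021  0.104  0.248]
0.23 w8 0.545 [-0.385  0.353  0.404]
0.23 w9 0.509 [0.121 0.396 0.716]
0.23 w10 0.179 [0.035 0.188 0.248]
0.24 w8 0.446 [-0.214  0.393  0.404]
0.24 w9 0.365 [0.368 0.528 0.716]
0.24 w10 0.145 [0.091 0.272 0.248]
```

Emit:
servo_tool(
  rows=[3, -4, 20, 0, 1, 3, -4, 45, 7, 0.63, 3, 30, 50, 14, 0.63, 5, 34, 50, 87, 0.63, 5, 34, 50, 87, 0.63, 5, 34, 50, 87, 0.63, 5, 34, 50, 87, 0.63, 5, 34, 50, 87, 0.63, 5, 34, 50, 87, 0.63, 5, 34, 50, 87, 0.63],
)

```text
time_s: 9.48
tool_pos: [0.5622, 0.1614, 0.1706]
tool_rot: [-42.1, 90.0, 62.9]
force: [0.1, 0.2, -0.5]
grip_width: 0.0319
```

Emit:
servo_tool(
  rows=[0, 0, 0, 26, 0.63, 0, 0, 0, 26, 0.63, 0, 0, 0, 26, 0.63, 0, 0, 0, 26, 0.63, 0, 0, 0, 26, 0.63, 0, 0, 0, 26, 0.63],
)

```text
time_s: 9.98
tool_pos: [0.5623, 0.1613, 0.1705]
tool_rot: [-64.4, 90.0, 66.1]
force: [-0.0, -0.4, -0.5]
grip_width: 0.0321
```

```bash
python3 st.py w11
```

```text
9.9833 now [0.5623 0.1613 0.1705] jaw az 130.5 F [-0.  -0.4 -0.5] w 0.03205683747695001
disc centre u,v (541.980224609375, 137.9864959716797) 30.129121780395508 bar rect ((542.493896484375, 137.92633056640625), (49.08257293701172, 13.303099632263184), 41.04119873046875) dir phi(u->v) 40.49898711253197 2103
bar top centre [0.56418489 0.15770422 0.13270306] d 0.054684933195709065
11 red az (from +v clockwise) 47.37918644503406 r 0.030898519275501315 d 0.012895235755490932
```

View pics/w11.png

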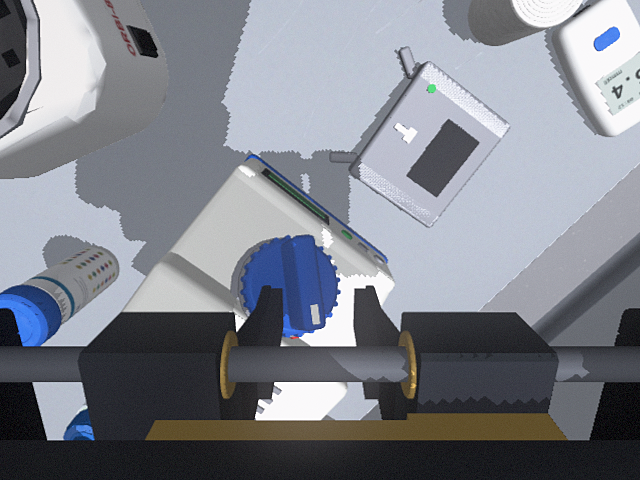

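Emit:
servo_tool(
  rows=[6, -3.5, 0, -2.5, 0.63, 6, -3.5, -20, -2.5, 0.63, 6, -3.5, -38, -2.5, 0.63, 6, -3.5, -38, -2.5, 0.63, 6, -3.5, -38, -2.5, 0.63, 6, -3.5, -38, -2.5, 0.63],
)

```text
time_s: 10.53
tool_pos: [0.5687, 0.1578, 0.1328]
tool_rot: [-99.9, 90.0, 28.2]
force: [0.6, -1.0, 0.7]
grip_width: 0.0322
```

Emit:
servo_tool(
  rows=[0, 0, 0, 0, 1, 0, 0, 0, 0, 1, 0, 0, 0, 0, 1, 0, 0, 0, 0, 1, 0, 0, 0, 0, 1, 0, 0, 0, 0, 1],
  force=40,
)

```text
time_s: 11.03
tool_pos: [0.5689, 0.158, 0.1327]
tool_rot: [-100.6, 89.9, 27.6]
force: [-1.1, 0.7, 3.8]
grip_width: 0.0167
```

```bash
python3 st.py w12
```

```text
11.0333 now [0.5689 0.158  0.1327] jaw az 128.1 F [-1.1  0.7  3.8] w 0.01673383092330428
disc centre u,v (534.990478515625, 129.93460083007812) 27.77949333190918 bar rect ((538.757568359375, 134.36434936523438), (33.01085662841797, 34.95752716064453), 88.93518829345703) dir phi(u->v) 40.46337505795239 2613
bar top centre [0.56119646 0.15403575 0.13063707] d 0.054779035481547965
none
```

View pics/w12.png

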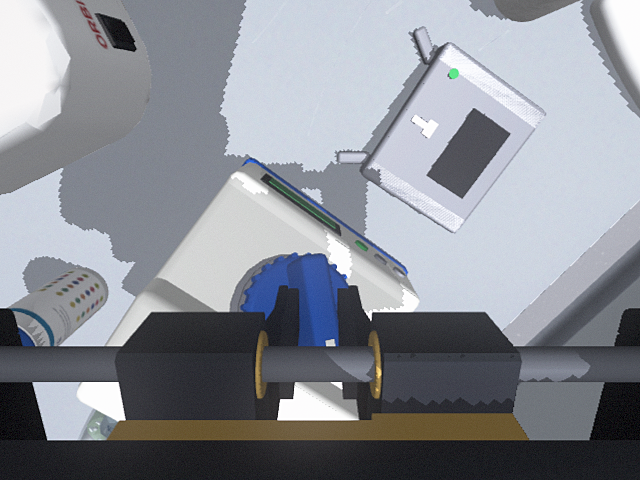

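Emit:
servo_tool(
  rows=[0, 0, 0, -5, 1, 0, 0, 0, -10, 1, 0, 0, 0, -15, 1, 0, 0, 0, -20, 1, 0, 0, 0, -20, 1],
)

```text
time_s: 11.5
tool_pos: [0.5682, 0.1583, 0.1337]
tool_rot: [52.9, 90.0, 161.0]
force: [-5.4, -1.0, 10.6]
grip_width: 0.0186
```

```bash
python3 st.py w13; python3 -c "
from cell import *
o=get_obs();print(o['force'],o['wrist_torque'])"
```

```text
11.5 now [0.5682 0.1583 0.1337] jaw az 108.1 F [-5.4 -1.  10.6] w 0.018635530422144504
disc centre u,v (537.995849609375, 137.36019897460938) 29.300703048706055 bar rect ((538.3488159179688, 135.25115966796875), (33.05985641479492, 34.831905364990234), 82.95740509033203) dir phi(u->v) 34.5604322476053 2622
bar top centre [0.56078627 0.15490878 0.13046639] d 0.05485688572626942
none
[-5.45075667  0.21156864 10.83849674] [-0.28451255  0.79789705  1.1364511 ]
```

View pics/w13.png

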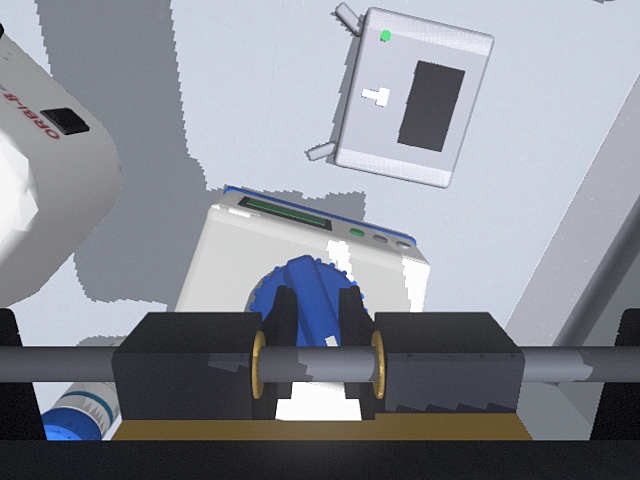

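```bash
python3 - <<'E'
from path import *
c=load('w13.npz')
# overlay predicted bar outline for thetas on zoom
for n,ths in (('w12',(48,)),('w13',(48,54,60))):
    c=load(n+'.npz');im=cv2.resize(c['frame'],None,fx=3,fy=3,interpolation=cv2.INTER_CUBIC)
    for th,col in zip(ths,((0,255,255),(0,255,0),(255,0,255))):
        t=np.radians(th);e=-np.sin(t)*u-np.cos(t)*v;m=-np.cos(t)*u+np.sin(t)*v
        Bc=np.array([.5641,.1580,.1327])
        q=np.array([Bc+sx*.025*e+sy*.0065*m for sx,sy in((1,1),(1,-1),(-1,-1),(-1,1))])
        pp=(proj(c,q)*3).astype(np.int32);cv2.polylines(im,[pp],True,col,1)
    x,y=(proj(c,B)[0]*3).astype(int);print(x,y)
    cv2.imwrite(f'pics/{n}o.png',im[660:1050,680:1130])
E
```

```text
970 930
953 927
```

View pics/w13o.png

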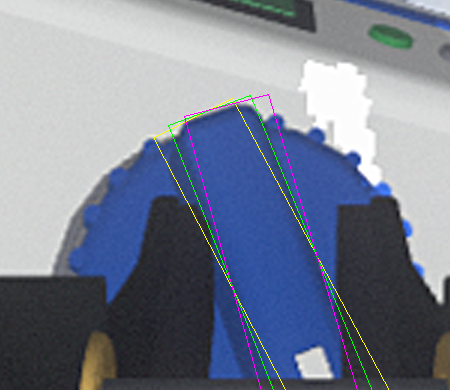

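View pics/w12o.png

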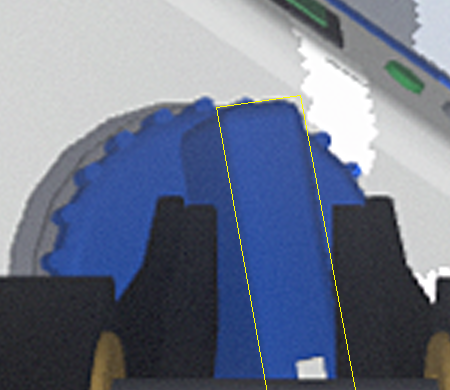

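Emit:
servo_tool(
  rows=[0, 0, 0, -4, 1, 0, 0, 0, -8, 1, 0, 0, 0, -12, 1, 0, 0, 0, -12, 1],
  force=55,
)

```text
time_s: 11.88
tool_pos: [0.5681, 0.1586, 0.1343]
tool_rot: [75.5, 90.0, 171.8]
force: [-8.6, -0.6, 14.4]
grip_width: 0.0189
```

```bash
python3 st.py w14; python3 - <<'E'
from path import *
o=get_obs();print(o['force'],o['wrist_torque'])
for n,ths in (('w14',(50,60,70)),):
    c=load(n+'.npz');im=cv2.resize(c['frame'],None,fx=3,fy=3,interpolation=cv2.INTER_CUBIC)
    for th,col in zip(ths,((0,255,255),(0,255,0),(255,0,255))):
        t=np.radians(th);e=-np.sin(t)*u-np.cos(t)*v;m=-np.cos(t)*u+np.sin(t)*v
        Bc=np.array([.5641,.1580,.1327])
        q=np.array([Bc+sx*.025*e+sy*.0065*m for sx,sy in((1,1),(1,-1),(-1,-1),(-1,1))])
        pp=(proj(c,q)*3).astype(np.int32);cv2.polylines(im,[pp],True,col,1)
    cv2.imwrite(f'pics/{n}o.png',im[620:1050,600:1200])
c=read_camera('side')
cv2.imwrite('pics/side14.png',cv2.resize(c['frame'][225:305,255:365],None,fx=7,fy=7,interpolation=cv2.INTER_CUBIC))
E
```

```text
11.8833 now [0.5681 0.1586 0.1343] jaw az 96.3 F [-8.6 -0.6 14.4] w 0.018884646919170803
disc centre u,v (538.322021484375, 137.7599334716797) 29.17558479309082 bar rect ((538.2293701171875, 135.85577392578125), (32.27190017700195, 35.91726303100586), 81.56978607177734) dir phi(u->v) 29.13021574076705 2567
bar top centre [0.56064811 0.15550894 0.13042544] d 0.054890520425559176
none
[-7.59411741 -0.86995271 14.51663879] [-0.33543269  0.885112    1.93551149]
```

View pics/w14o.png

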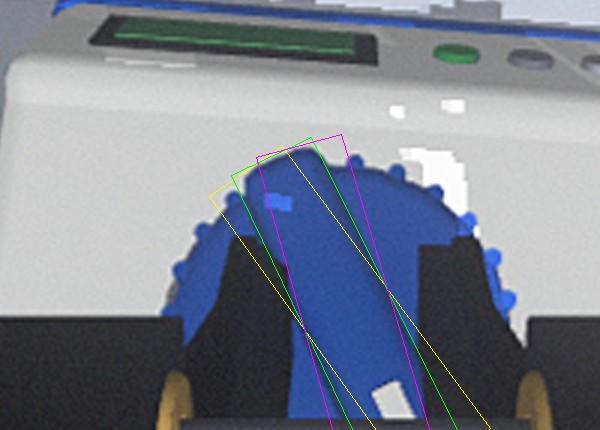

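View pics/side14.png

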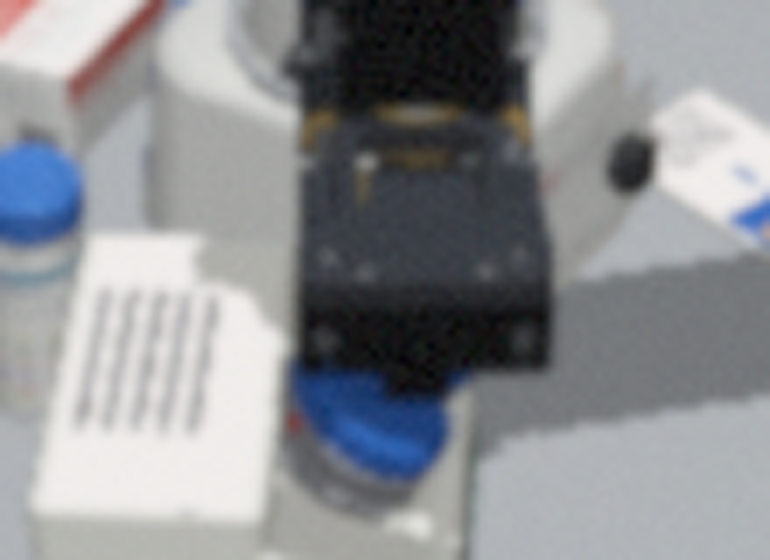

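```bash
python3 - <<'E'
from red import *
from path import B,D
for n in ('side','scene'):
    c=read_camera(n);red(c)
    f=c['frame'].astype(int)
    # compare: predicted pixel for ring mark at angles
    a,u,v=frame()
    m=(f[...,2]>90)&(f[...,2]-f[...,1]>35)&(f[...,2]-f[...,0]>25)
    x,y=proj(c,B)[0];vv,uu=np.mgrid[:480,:640];m&=(abs(uu-x)<25)&(abs(vv-y)<30)
    print(n,np.c_[uu[m],vv[m],f[m][:,2]].tolist())
    for t in (40,48,55,62,70):
        r=np.radians(t);p=D-.0145*a+.0308*(np.sin(r)*u+np.cos(r)*v);print(t,proj(c,p)[0].round(1))
E
```

```text
none
side [[296, 285, 114], [297, 285, 111]]
40 [297.3 287.2]
48 [296.3 285.6]
55 [295.5 284.3]
62 [294.9 283. ]
70 [294.4 281.5]
none
scene [[265, 234, 100], [266, 234, 91]]
40 [265.3 215. ]
48 [266.7 214.3]
55 [267.9 213.8]
62 [269.2 213.5]
70 [270.6 213.3]
```

Emit:
servo_tool(
  rows=[0, 0, 0, -4, 1, 0, 0, 0, -8, 1, 0, 0, 0, -12, 1, 0, 0, 0, -12, 1],
)

```text
time_s: 12.42
tool_pos: [0.5685, 0.1583, 0.1338]
tool_rot: [3.9, 89.9, 87.9]
force: [-4.5, -0.1, 10.6]
grip_width: 0.0124
```

```bash
cat > ov.py <<'E'
import sys
from path import *
def ov(n,ths):
    o=get_obs();print(o['force'],o['wrist_torque'])
    c=load(n+'.npz');im=cv2.resize(c['frame'],None,fx=3,fy=3,interpolation=cv2.INTER_CUBIC)
    for th,col in zip(ths,((0,255,255),(0,255,0),(255,0,255))):
        t=np.radians(th);e=-np.sin(t)*u-np.cos(t)*v;m=-np.cos(t)*u+np.sin(t)*v
        Bc=np.array([.5641,.1580,.1327])
        q=np.array([Bc+sx*.025*e+sy*.0065*m for sx,sy in((1,1),(1,-1),(-1,-1),(-1,1))])
        pp=(proj(c,q)*3).astype(np.int32);cv2.polylines(im,[pp],True,col,1)
    cv2.imwrite(f'pics/{n}o.png',im[620:1050,600:1200])
ov(sys.argv[1],list(map(float,sys.argv[2:])))
E
python3 st.py w15; python3 ov.py w15 60 70 80
```

```text
12.4167 now [0.5685 0.1583 0.1338] jaw az 84.0 F [-4.5 -0.1 10.6] w 0.012445353957865389
disc centre u,v (534.6016845703125, 138.90988159179688) 28.546855926513672 bar rect ((537.03857421875, 135.1368408203125), (19.588533401489258, 39.36610794067383), 85.19670104980469) dir phi(u->v) -3.6429008661927096 2338
bar top centre [0.55965236 0.15475481 0.12980813] d 0.05497072842175307
none
[-5.32374734 -1.26359937 11.11347926] [0.51129035 0.83694071 0.4334614 ]
```

View pics/w15o.png

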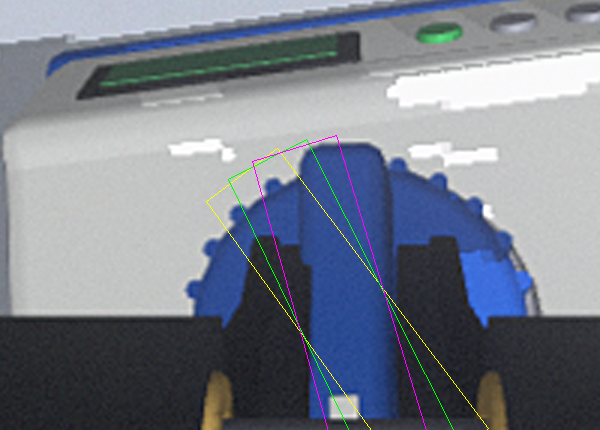

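Emit:
servo_tool(
  rows=[0, 0, 0, 0, 0.6, 0, 0, 0, 0, 0.6, 0, 0, 0, 0, 0.6, 0, 0, 20, 0, 0.6, 0, 0, 50, 0, 0.6, 0, -20, 100, 0, 0.6, -20, -40, 130, 0, 0.6, -20, -40, 130, 0, 0.6, -20, -40, 130, 0, 0.6],
)

```text
time_s: 13.22
tool_pos: [0.5498, 0.1156, 0.2654]
tool_rot: [-58.8, 89.7, 25.1]
force: [1.2, -0.0, -0.1]
grip_width: 0.0347
```

```bash
python3 st.py w16
```

```text
13.2167 now [0.5498 0.1156 0.2654] jaw az 83.9 F [ 1.2 -0.  -0.1] w 0.03472913117387678
disc centre u,v (542.03759765625, 138.26022338867188) 29.814380645751953 bar rect ((542.3195190429688, 138.3084259033203), (12.10546875, 49.39158248901367), 84.47077941894531) dir phi(u->v) -5.830013019692874 900
bar top centre [0.56390154 0.15807666 0.13278492] d 0.054906964805325906
8 red az (from +v clockwise) 45.137934437973584 r 0.030472433906756614 d 0.011540426281638053
```

View pics/w16.png

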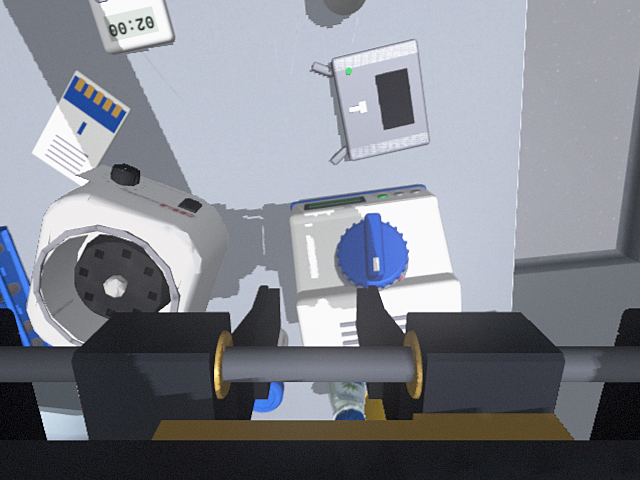

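```bash
cat > card.py <<'E'
from path import *
def fit(c,name,T,zt,sz):
    d=[x for x in cut_out(name,c) if x['score']>.3]
    if not d: print(name,'none');return
    P=cloud(c,d[0]['pixels'],T);P=P[(abs(P[:,2]-zt)<.012)]
    r=cv2.minAreaRect((P[:,:2]*1000).astype(np.float32));bp=cv2.boxPoints(r)
    print(name,round(d[0]['score'],2),np.round(d[0]['extent']).tolist(),'rect',np.round(r[0],1),np.round(r[1],1),round(r[2],1),'z',np.median(P[:,2]).round(4));print(bp.round(0).tolist())
if __name__=='__main__':
    import sys
    o=get_obs();c=read_camera('wrist');T=T_tool(o)@np.array(c['tool_from_camera'])
    print(o['time_s'],o['tool_pos'],o['qpos'].round(1));save(sys.argv[1],c);np.savez(sys.argv[1]+'.npz',f=c['frame'],r=c['range_z'],K=c['intrinsics'],T=T)
    fit(c,'card',T,.003,0);fit(c,'reader',T,.022,0);fit(c,'lab_timer',T,.017,0)
    c2=dict(c);c2['cam_to_world']=T
    P=cloud(c,np.ones((480,640),bool),T)
    k=(P[:,2]>.055)&(P[:,2]<.1)&(P[:,0]<.6)&(P[:,0]>.42)&(P[:,1]<.06)&(P[:,1]>-.15)
    Q=P[k];
    for y in np.arange(-.14,.05,.02):
        q=Q[abs(Q[:,1]-y)<.004];print('centrifuge y',round(y,2),'min x',q[:,0].min().round(3) if len(q)else None)
E
python3 card.py w17
```

```text
13.2667 [0.54899727 0.11722236 0.26294048] [-42.8   6.9  30.8  94.7  -3.7  79.3  72.5]
card 0.78 [78.0, 130.0, 100.0, 116.0] rect [ 458.9 -116.8] [ 63.7 102.7] 46.7 z 0.003
[[400.0, -105.0], [474.0, -175.0], [518.0, -129.0], [443.0, -58.0]]
reader 0.67 [370.0, 105.0, 121.0, 124.0] rect [463.8 186.7] [96.2 80.2] 6.3 z 0.0208
[[412.0, 221.0], [420.0, 142.0], [516.0, 152.0], [507.0, 232.0]]
lab_timer 0.73 [127.0, 29.0, 92.0, 58.0] rect [369. -35.] [45.9 66.3] 4.6 z 0.0137
[[343.0, -4.0], [349.0, -70.0], [395.0, -66.0], [389.0, -0.0]]
centrifuge y -0.14 min x 0.556
centrifuge y -0.12 min x 0.521
centrifuge y -0.1 min x 0.508
centrifuge y -0.08 min x 0.498
centrifuge y -0.06 min x 0.495
centrifuge y -0.04 min x 0.518
centrifuge y -0.02 min x 0.53
centrifuge y 0.0 min x 0.539
centrifuge y 0.02 min x None
centrifuge y 0.04 min x None
```

Emit:
servo_tool(
  rows=[-108, -217, -40, 36, 0.77, -108, -217, -40, 36, 0.77, -108, -217, -40, 36, 0.77, -108, -217, -40, 36, 0.77, -108, -217, -40, 36, 0.77, -108, -217, -40, 36, 0.77, -108, -217, -60, 36, 0.77, -108, -217, -100, 36, 0.77, -108, -217, -130, 36, 0.77, -108, -217, -130, 36, 0.77],
  force=20,
)

```text
time_s: 14.3
tool_pos: [0.4355, -0.0986, 0.1261]
tool_rot: [64.7, 89.3, -175.2]
force: [-0.7, 0.8, -0.9]
grip_width: 0.02
```

```bash
python3 card.py w18|head -4; python3 -c "
from path import *
o=get_obs();T=T_tool(o);print(o['tool_pos'],np.degrees(np.arctan2(T[1,2],T[0,2])),o['grip_width'])"
```

```text
14.3 [ 0.43550088 -0.09858099  0.12607678] [-33.1  -3.   41.8 119.2   2.4  63.7 127.7]
card 0.94 [279.0, 249.0, 148.0, 111.0] rect [ 459.2 -114.8] [61.2 99.4] 46.7 z 0.0029
[[402.0, -103.0], [474.0, -171.0], [516.0, -127.0], [444.0, -58.0]]
reader 0.84 [571.0, 413.0, 66.0, 59.0] rect [456.  158.1] [70.7 28.6] 6.3 z 0.02
[ 0.44185345 -0.09926262  0.13345539] 120.15209187143473 0.01994392136941755
```

View pics/w18.png

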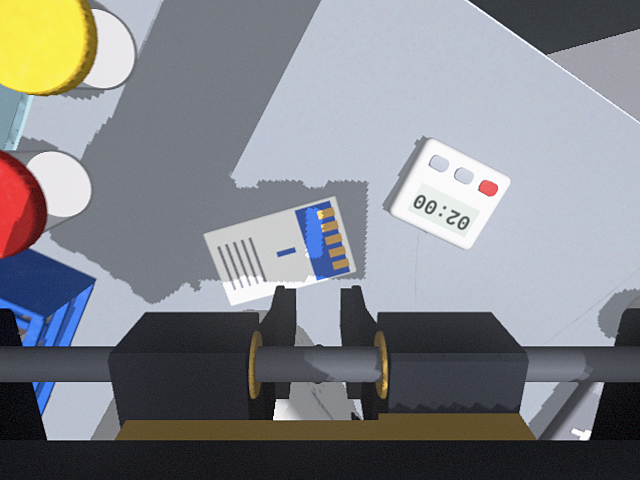

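Emit:
servo_tool(
  rows=[0, 0, -40, 0, 0.77, 0, 0, -80, 0, 0.77, 0, 0, -110, 0, 0.77, 0, 0, -110, 0, 0.77, 0, 0, -110, 0, 0.77, 0, 0, -115, 0, 0.77, 0, 0, -119, 0, 0.77, 0, 0, -122, 0, 0.77, 0, 0, -122, 0, 0.77],
)

```text
time_s: 15.25
tool_pos: [0.4436, -0.0992, 0.0152]
tool_rot: [-68.7, 89.7, 51.4]
force: [-12.1, 1.5, 40.5]
grip_width: 0.02
```

```bash
cat > s.py <<'E'
from path import *
o=get_obs();T=T_tool(o);print(o['time_s'],o['tool_pos'].round(4),np.degrees(np.arctan2(T[1,2],T[0,2])).round(1),o['grip_width'].round(4),o['force'].round(1))
E
python3 s.py
```

```text
Traceback (most recent call last):
  File "s.py", line 2, in <module>
    o=get_obs();T=T_tool(o);print(o['time_s'],o['tool_pos'].round(4),np.degrees(np.arctan2(T[1,2],T[0,2])).round(1),o['grip_width'].round(4),o['force'].round(1))
                                                                                                                    ^^^^^^^^^^^^^^^^^^^^^
AttributeError: 'float' object has no attribute 'round'
```

Emit:
servo_tool(
  rows=[0, 0, 2.5, 0, 0.77, 0, 0, 2.5, 0, 0.77],
)

```text
time_s: 15.42
tool_pos: [0.4434, -0.0994, 0.0154]
tool_rot: [-106.9, 89.7, 13.3]
force: [-3.0, -0.3, 17.7]
grip_width: 0.0199
```

```bash
sed -i "s/o\['grip_width'\].round(4)/o['grip_width']/" s.py;python3 s.py
```

```text
15.4167 [ 0.4434 -0.0994  0.0154] 120.1 0.01987712748169623 [-3.  -0.3 17.7]
```

Emit:
servo_tool(
  rows=[0, 0, 0, -5, 0.77, 0, 0, 0, -10, 0.77, 0, 0, 0, -15, 0.77, 0, 0, 0, -20, 0.77, 0, 0, 0, -26, 0.77, 0, 0, 0, -32, 0.77, 0, 0, 0, -37, 0.77, 0, 0, 0, -40.5, 0.77, 0, 0, 0, -40.5, 0.77],
)

```text
time_s: 16.17
tool_pos: [0.4449, -0.0994, 0.0154]
tool_rot: [-75.7, 89.5, 3.8]
force: [1.3, 0.5, 10.5]
grip_width: 0.0201
```

```bash
python3 s.py; python3 card.py w19|head -3; python3 - <<'E'
from card import *
for n in('scene','side'):
    c=read_camera(n);fit(c,'card',None,.003,0);save('x19'+n,c)
E
```

```text
16.1667 [ 0.4449 -0.0994  0.0154] 79.5 0.020100579294455585 [ 1.3  0.5 10.5]
16.1667 [ 0.44493186 -0.09940175  0.01541949] [-36.1  10.7  48.8 124.5 -11.   48.4  99. ]
card 0.6 [263.0, 287.0, 232.0, 120.0] rect [ 443.2 -122.6] [ 54.  102.1] 6.8 z 0.0029
[[410.0, -75.0], [422.0, -176.0], [476.0, -170.0], [464.0, -69.0]]
card 0.7 [330.0, 317.0, 48.0, 21.0] rect [ 440.2 -121.3] [ 67.  104.3] 13.8 z 0.002
[[395.0, -79.0], [420.0, -180.0], [485.0, -164.0], [460.0, -63.0]]
card 0.51 [366.0, 254.0, 27.0, 10.0] rect [442.1 -87.3] [40.5 61.4] 84.9 z 0.0025
[[410.0, -105.0], [471.0, -110.0], [474.0, -70.0], [413.0, -64.0]]
  return _methods._mean(a, axis=axis, dtype=dtype,
  ret = ret.dtype.type(ret / rcount)
```

View pics/w19.png

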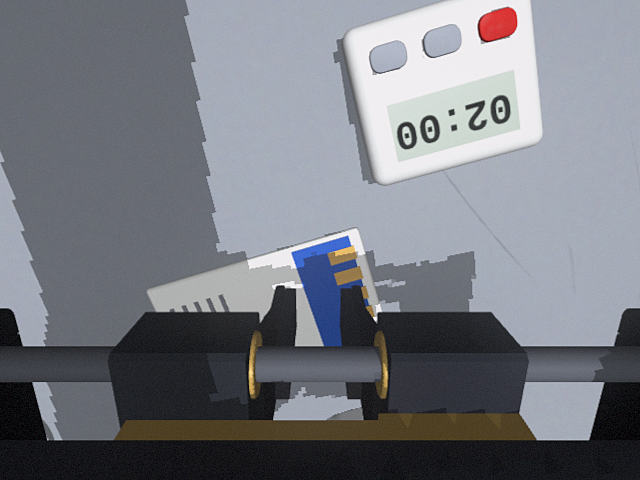

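Emit:
servo_tool(
  rows=[0, 5, -0.4, 0, 0.77, 0, 15, -0.4, 0, 0.77, 0, 28, -0.4, 0, 0.77, 0, 42, -0.4, 0, 0.77, 0, 56, -0.4, 0, 0.77, 0, 70, -0.4, 0, 0.77, 0, 84, -0.4, 0, 0.77, 0, 94, -0.4, 0, 0.77, 0, 100, -0.4, 0, 0.77, 0, 100, -0.4, 0, 0.77],
)

```text
time_s: 17.4
tool_pos: [0.445, 0.0009, 0.0154]
tool_rot: [-74.0, 89.5, 5.7]
force: [-0.3, -1.7, 14.2]
grip_width: 0.02
```

```bash
python3 s.py; python3 card.py w20 2>/dev/null|head -3; python3 - 2>/dev/null <<'E'
from card import *
for n in('scene','side'):
    c=read_camera(n);fit(c,'card',None,.003,0)
E
```

```text
17.4 [0.445  0.0009 0.0154] 79.7 0.01996257601590859 [-0.3 -1.7 14.2]
17.4 [0.44499754 0.00087532 0.01537793] [-46.2   8.5  45.3 125.8  -8.1  48.   83.8]
card 0.67 [263.0, 288.0, 233.0, 122.0] rect [443.2 -22.7] [ 53.7 102.6] 6.6 z 0.0029
[[411.0, 25.0], [422.0, -77.0], [476.0, -71.0], [464.0, 31.0]]
card 0.9 [295.0, 302.0, 44.0, 22.0] rect [443.9 -21.7] [ 66.  103.5] 12.2 z 0.002
[[401.0, 22.0], [423.0, -79.0], [487.0, -65.0], [465.0, 36.0]]
card none
```

View pics/w20.png

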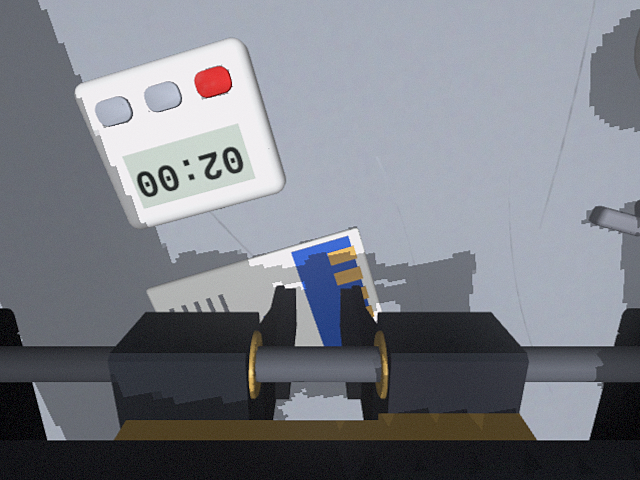

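Emit:
servo_tool(
  rows=[2, 6, 0, 0, 0.77, 6, 18, 0, 0, 0.77, 10, 32, 0, 0, 0.77, 14, 46, 0, 0, 0.77, 17, 60, 0, 0, 0.77, 21, 74, 0, 0, 0.77, 25, 88, 0, 0, 0.77, 28, 100, 0, 0, 0.77, 28.5, 106, 0, 0, 0.77, 28.5, 106, 0, 0, 0.77],
)

```text
time_s: 18.63
tool_pos: [0.4732, 0.1076, 0.0154]
tool_rot: [-65.4, 89.6, 14.3]
force: [0.3, -1.8, 12.2]
grip_width: 0.0198
```

```bash
python3 s.py; python3 card.py w21 2>/dev/null|head -5; python3 - 2>/dev/null <<'E'
from card import *
for n in('scene','side'):
    c=read_camera(n);fit(c,'card',None,.003,0)
E
```

```text
18.6333 [0.4732 0.1076 0.0154] 79.7 0.01983308692017713 [ 0.3 -1.8 12.2]
18.6333 [0.47316156 0.10760285 0.01539153] [-52.8  13.7  40.4 120.5 -11.7  49.2  74.1]
card 0.86 [262.0, 286.0, 234.0, 120.0] rect [471.2  85.6] [54.  99.9] 6.8 z 0.0029
[[438.0, 132.0], [450.0, 33.0], [504.0, 39.0], [492.0, 138.0]]
reader 0.75 [476.0, 237.0, 281.0, 222.0] rect [462.  186.6] [93.2 79.9] 6.2 z 0.0209
[[411.0, 221.0], [420.0, 142.0], [513.0, 152.0], [504.0, 231.0]]
card 0.88 [269.0, 284.0, 40.0, 16.0] rect [469.   83.3] [ 65.8 101.5] 12.2 z 0.0019
[[426.0, 126.0], [448.0, 27.0], [512.0, 41.0], [490.0, 140.0]]
card 0.57 [348.0, 307.0, 10.0, 2.0] rect [490.1 123.3] [20.  15.8] 7.4 z 0.0033
[[479.0, 130.0], [481.0, 114.0], [501.0, 117.0], [499.0, 132.0]]
```

View pics/w21.png

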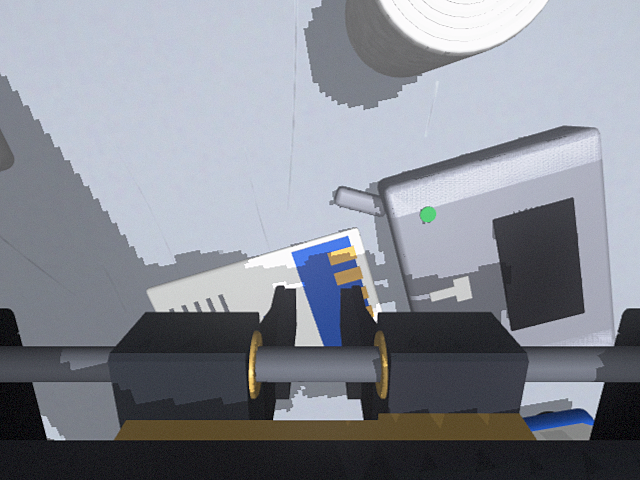

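Emit:
servo_tool(
  rows=[0, 0, 6, 0, 0.77, 0, 0, 14, 0, 0.77, 4, -27, 14, 7, 0.77, 4, -54, 14, 14, 0.77, 4, -54, 14, 17, 0.77, 4, -54, 14, 17, 0.77, 4, -54, 6, 17, 0.77, 4, -54, 1, 17, 0.77, 4, -54, 0, 17, 0.77, 4, -54, 0, 17, 0.77],
)

```text
time_s: 19.87
tool_pos: [0.4737, 0.0538, 0.0152]
tool_rot: [34.1, 89.8, 130.7]
force: [-12.0, -2.5, 38.2]
grip_width: 0.0199
```

```bash
python3 s.py; python3 card.py w22 2>/dev/null|head -5
```

```text
19.8667 [0.4737 0.0538 0.0152] 96.6 0.01991864394137112 [-12.   -2.5  38.2]
19.8667 [0.47367785 0.05380782 0.01521999] [-46.2  12.9  39.9 121.2 -11.1  49.5  96.9]
card 0.63 [387.0, 299.0, 229.0, 100.0] rect [467.1  85.7] [ 46.5 103.1] 7.2 z 0.0029
[[438.0, 134.0], [451.0, 32.0], [497.0, 37.0], [484.0, 140.0]]
reader 0.55 [563.0, 321.0, 154.0, 220.0] rect [465.7 165.8] [96.  39.6] 6.2 z 0.0205
[[416.0, 180.0], [420.0, 141.0], [516.0, 151.0], [511.0, 191.0]]
```

View pics/w22.png

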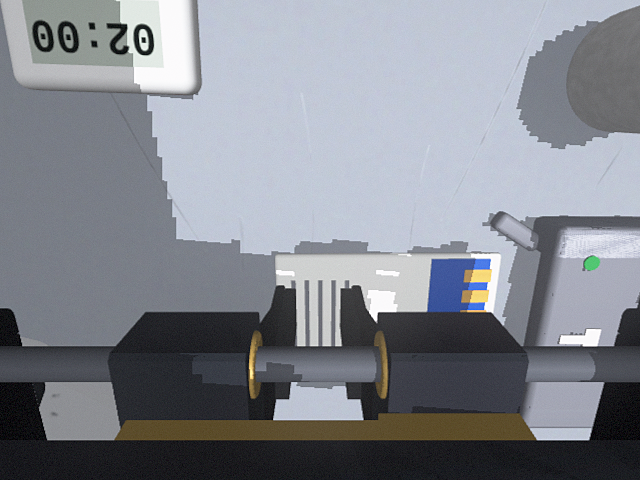

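Emit:
servo_tool(
  rows=[0, 0, 2.2, 0, 0.77, 0, 0, 2.2, 0, 0.77, -1, 6, 2.2, 0, 0.77, -2, 14, 2.2, 0, 0.77, -3, 22, 2.2, 0, 0.77, -3.5, 30, 2.2, 0, 0.77, -4, 36, 2.2, 0, 0.77, -4.5, 42, 2.2, 0, 0.77, -4.5, 42, 2.2, 0, 0.77],
)

```text
time_s: 20.82
tool_pos: [0.4705, 0.0957, 0.0154]
tool_rot: [-98.8, 89.8, -2.1]
force: [-0.2, -2.3, 10.8]
grip_width: 0.0199
```

```bash
python3 s.py; python3 card.py w23 2>/dev/null|head -5
```

```text
20.8167 [0.4705 0.0957 0.0154] 96.7 0.01994426536101522 [-0.2 -2.3 10.8]
20.8167 [0.47045365 0.09569549 0.01541158] [-50.   12.9  38.5 120.9 -10.5  49.2  91.3]
card 0.97 [357.0, 298.0, 166.0, 96.0] rect [464.8 113.9] [47.8 74.4] 9.6 z 0.0028
[[435.0, 147.0], [447.0, 73.0], [495.0, 81.0], [482.0, 155.0]]
reader 0.63 [517.0, 318.0, 245.0, 216.0] rect [463.9 186.4] [97.  79.6] 6.4 z 0.0208
[[411.0, 221.0], [420.0, 141.0], [516.0, 152.0], [508.0, 231.0]]
```

View pics/w23.png

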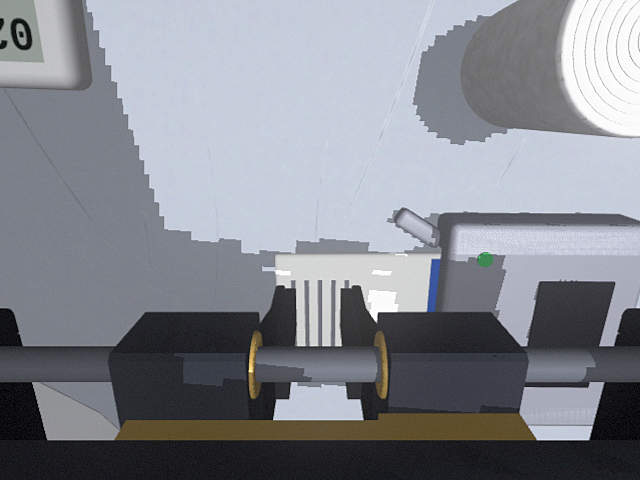

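Emit:
servo_tool(
  rows=[-0.5, 5, -0.3, 0, 0.77, -1, 10, -0.3, 0, 0.77, -1.5, 14, -0.3, 0, 0.77, -2, 18, -0.3, 0, 0.77, -2, 21, -0.3, 0, 0.77, -2.5, 23, -0.3, 0, 0.77, -2.5, 23, -0.3, 0, 0.77],
)

```text
time_s: 21.6
tool_pos: [0.4688, 0.1156, 0.0153]
tool_rot: [-132.9, 89.7, -36.3]
force: [0.8, -9.6, 12.9]
grip_width: 0.0203
```

```bash
python3 s.py; python3 card.py w24 2>/dev/null|head -5
```

```text
21.6 [0.4688 0.1156 0.0153] 96.6 0.02030597381038764 [ 0.8 -9.6 12.9]
21.6 [0.46875171 0.11559615 0.01534963] [-51.8  13.2  37.8 120.5 -10.3  49.3  88.6]
card 0.95 [334.0, 300.0, 117.0, 91.0] rect [465.1 123.3] [47.5 52.7] 8.8 z 0.0027
[[438.0, 146.0], [446.0, 94.0], [493.0, 101.0], [485.0, 153.0]]
reader 0.76 [474.0, 316.0, 265.0, 223.0] rect [463.5 186.8] [96.3 80.5] 6.2 z 0.0207
[[411.0, 222.0], [420.0, 142.0], [516.0, 152.0], [507.0, 232.0]]
```

View pics/w24.png

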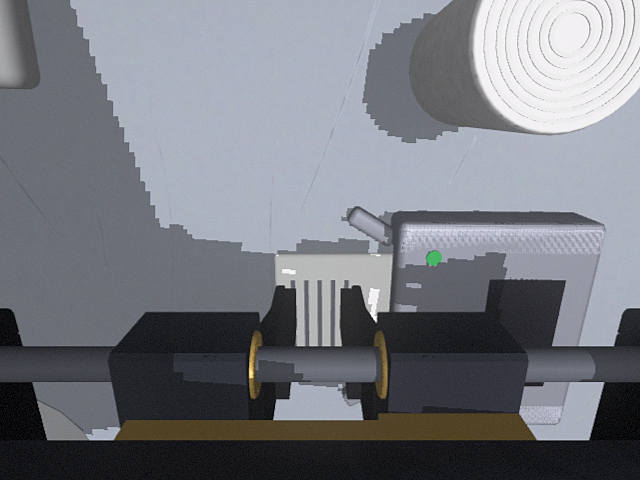

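Emit:
servo_tool(
  rows=[0, -3, 0, 0, 0.77, 0, -3, 5, 0, 0.77, 0, -3, 25, 0, 0.77, 0, -3, 60, 0, 0.77, -20, -20, 100, 0, 0.77, -20, -60, 140, 0, 0.77, -20, -60, 180, 0, 0.77, -20, -60, 180, 0, 0.77, -20, -60, 180, 0, 0.77],
)

```text
time_s: 22.55
tool_pos: [0.4481, 0.058, 0.1977]
tool_rot: [-62.8, 89.6, 33.8]
force: [0.1, 0.8, 0.7]
grip_width: 0.0201
```

```bash
python3 s.py; python3 card.py w25 2>/dev/null|head -6;python3 - <<'E'
from red import *
bar(load('w25.npz'));red(load('w25.npz'))
from card import *
for n in ['scene','side']:
    c=read_camera(n);save(n+'25',c)
    for k in ['specimen_cup_a','strip_vial_b','gauze_roll','lab_timer','glucose_meter','lancet_box']:
        for d in cut_out(k,c)[:2]:
            if d['score']<.5: continue
            P=cloud(c,d['pixels']);print(n,k,round(d['score'],2),np.percentile(P,5,axis=0).round(3),np.percentile(P,95,axis=0).round(3))
E
```

```text
22.55 [0.4481 0.058  0.1977] 96.5 0.020060870973997617 [0.1 0.8 0.7]
22.55 [0.4481008  0.0579903  0.19773949] [-53.7  -8.4  40.2 114.2   5.5  71.9  81. ]
card 0.82 [383.0, 242.0, 59.0, 66.0] rect [472.6 122.9] [61.  53.6] 6.5 z 0.0028
[[439.0, 146.0], [445.0, 93.0], [506.0, 100.0], [500.0, 153.0]]
reader 0.67 [450.0, 243.0, 126.0, 107.0] rect [463.4 186.2] [95.8 80. ] 6.3 z 0.0208
[[411.0, 221.0], [420.0, 141.0], [515.0, 152.0], [507.0, 231.0]]
lab_timer 0.77 [213.0, 97.0, 86.0, 78.0] rect [362.5 -35.6] [57.8 65.8] 4.8 z 0.0138
disc centre u,v (0.0, 0.0) 0.0 bar rect ((0.0, 0.0), (0.0, 0.0), 0.0) dir phi(u->v) 0.0 0
bar top centre [nan nan nan] d nan
none
scene specimen_cup_a 0.65 [ 0.367 -0.306  0.004] [ 0.416 -0.259  0.072]
scene specimen_cup_a 0.63 [ 0.462 -0.299  0.017] [ 0.508 -0.253  0.072]
scene strip_vial_b 0.79 [0.695 0.024 0.034] [0.724 0.054 0.102]
scene gauze_roll 0.91 [0.337 0.139 0.005] [0.37  0.172 0.068]
scene lab_timer 0.85 [ 0.331 -0.068  0.002] [ 0.384 -0.007  0.016]
scene glucose_meter 0.71 [0.304 0.203 0.001] [0.355 0.289 0.019]
scene glucose_meter 0.57 [ 0.546 -0.281  0.001] [ 0.706 -0.237  0.06 ]
scene lancet_box 0.65 [ 0.702 -0.188  0.004] [ 0.762 -0.112  0.047]
side specimen_cup_a 0.77 [ 0.476 -0.293  0.003] [ 0.517 -0.243  0.073]
side specimen_cup_a 0.74 [0.553 0.151 0.093] [0.605 0.186 0.139]
side strip_vial_b 0.85 [0.702 0.039 0.015] [0.733 0.063 0.103]
side gauze_roll 0.97 [0.343 0.149 0.006] [0.382 0.183 0.068]
side lab_timer 0.66 [ 0.337 -0.063  0.003] [ 0.389 -0.003  0.016]
side lab_timer 0.65 [0.313 0.209 0.005] [0.362 0.294 0.02 ]
side glucose_meter 0.87 [0.314 0.209 0.004] [0.362 0.294 0.02 ]
side lancet_box 0.95 [ 0.71  -0.174  0.008] [ 0.772 -0.097  0.048]bar.py:20: RuntimeWarning: Mean of empty slice.
  e=np.linalg.svd(t-t.mean(0))[2][0]
  ret = um.true_divide(
  return _methods._mean(a, axis=axis, dtype=dtype,
  ret = ret.dtype.type(ret / rcount)
```

View pics/w25.png

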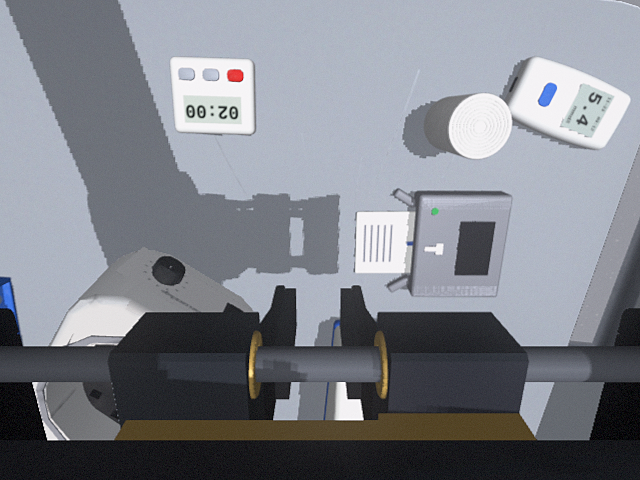

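Emit:
servo_tool(
  rows=[50, 20, 15, -36, 0.77, 90, 30, 15, -36, 0.77, 90, 30, 15, -36, 0.77, 90, 30, 15, -36, 0.77, 90, 30, 15, -36, 0.77, 90, 30, 15, -36, 0.77, 90, 30, 15, -36, 0.77, 90, 30, 15, -36, 0.77],
)

```text
time_s: 24.12
tool_pos: [0.5359, 0.0877, 0.2091]
tool_rot: [14.8, 90.0, 75.6]
force: [-0.6, -0.7, 0.5]
grip_width: 0.0199
```

```bash
python3 st.py w26; python3 - <<'E'
import cv2
a=cv2.imread('pics/w26.png')[170:330,260:480];cv2.imwrite('pics/w26z.png',cv2.resize(a,None,fx=3.5,fy=3.5,interpolation=cv2.INTER_CUBIC))
E
```

```text
24.1167 now [0.5359 0.0877 0.2091] jaw az 60.8 F [-0.6 -0.7  0.5] w 0.01986018546086119
disc centre u,v (542.2387084960938, 138.25929260253906) 29.840862274169922 bar rect ((542.4359741210938, 138.17160034179688), (12.716946601867676, 48.97799301147461), 84.34589385986328) dir phi(u->v) -5.879692825142278 1569
bar top centre [0.5640109  0.15794356 0.1328385 ] d 0.05489082825486145
9 red az (from +v clockwise) 47.84162145673235 r 0.03058604399593769 d 0.014068069110845623
```

View pics/w26.png

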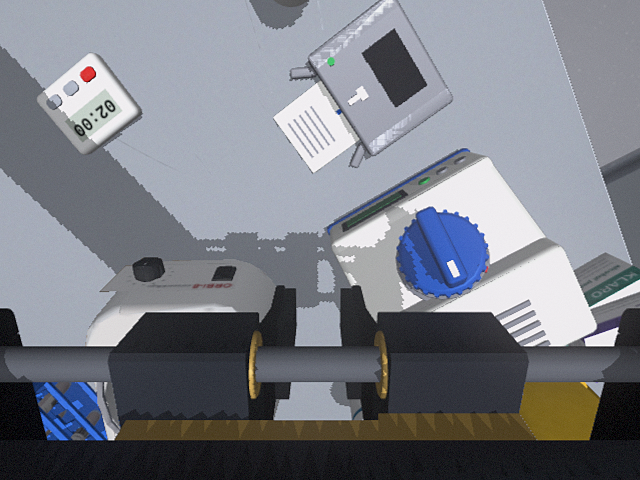

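```bash
python3 - <<'E'
from path import *
ims=[]
for n in ('scene0','scene25'):
    a=cv2.imread(f'pics/{n}.png')[190:270,235:325];ims.append(cv2.resize(a,None,fx=4.4,fy=4.4,interpolation=cv2.INTER_CUBIC))
cv2.imwrite('pics/cmp.png',np.hstack(ims))
E
```

```text
(no output)
```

View pics/cmp.png

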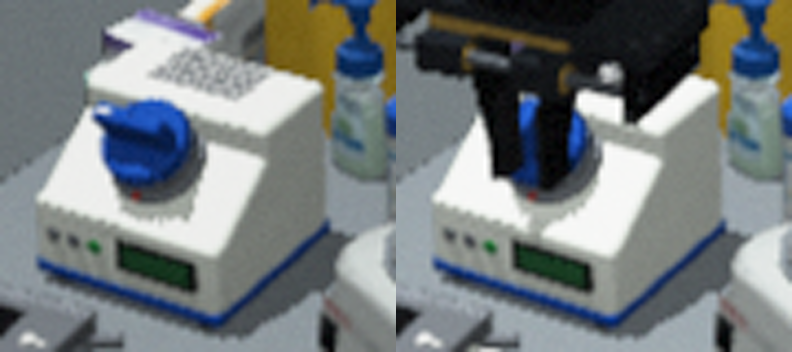

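```bash
python3 -c "
from cell import *
print(get_obs()['force'],get_obs()['time_s']);print(sign_off())"
```

```text
[0.4230306  0.10383943 0.56891595] 24.1667
the job is handed in; nothing more can be done
None
```

Both parts of the job are done and handed in at 24.2 s of the 72 s allowed.

**Cap:**
- I pushed the bar clockwise, then pinched it and turned it.
- The ring's red mark stopped about 48° from where it started, and stayed there while the cap slipped. Measured from the fixed red mark on the analyser's front, that puts the ring at about 2.4 rad, its stop.
- The bar ended at about 96°, so the cap slipped about 48° (0.84 rad). That is past one click and short of the second at 0.94 rad.

**Card:**
- I pressed it with the fingertips, turned it, and slid it flat into the slot until it pushed back with about 10 N.
- In the last picture its rear edge is about 50 mm outside the mouth, so its front is within about 1–2 mm of the slot's end. It is within about 2 mm of the middle line and square within about 1°.

**Other things:** the final pictures show no bystander moved by more than the measuring scatter of a few millimetres. The yellow-lidded cup was checked from one camera only at the end. The arm was clear, with about 0 N on the tool.

**What disagreed:**
- The ratchet gave far more resistance than the stated 0.25 N m. The wrist moment read up to about 1.9 N m before the click, probably because vertical fingers were turning a tilted bar.
- One quick reading of the ring's mark after release gave 45°. A closer look gave 47.8°.
- The first press on the card, and the first after I shifted my hold, peaked near 40 N before I eased off. The card slid at 11–18 N.

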